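# Change over the lids in the engraver's marking fixture

### The job

Change over the box lids in the marking fixture: first lift the bur cup that stands in front of the knob out of the way and stand it upright in the small square wooden tray, then pull the clamp knob fully out. With the clamp open, lay every engraved lid flat, rim down, side by side in the long lined wooden tray and put every plain lid from the mat, rim down and fully seated, one to a nest of the fixture; then push the knob fully home so that the clamp fingers hold them. Do not disturb the jar, the loupe or the steel block.

Things in the scene. Friction and masses are not known exactly. Their poses are not given: they have to be found in the camera images.
- fixture: marking fixture fixed to the bench: aluminium plate 190 x 270 x 12 mm with three nests; origin on the bench, 45 mm short of the middle nest (nests at its x = +45 mm, y = -85, 0, +85 mm); its x points from the knob towards the nests, z up. At the ends of the slide two dark guide blocks, 52 mm high, at x -83 to -17 mm, y +-107 to +-129 mm.
- clamp (a joint): clamp slide: a bar across the fixture (43 mm high) with a steel finger over the knob-side end of each nest, worked by the knob. 0 (start) = fully home: fingers overhang the lids by 12 mm, 3 mm above them: no lid goes in or out; 0.032 m = fully out along the fixture's -x, nests clear from above. A detent holds either end: 6 N starts it; past the middle it snaps on to the far end.
- knob (a point): centre of the clamp's black push-pull knob, a round head 34 mm in diameter and 24 mm long, its axis along the fixture's x, 40 mm above the bench (underside 23 mm above the bench), at fixture x = -115 mm when home and -147 mm when out, standing on a 12 mm stem in front of the base plate, whose front edge is at fixture x = -85 mm. Moves with the clamp.
- nest1 (a point): centre of the floor of nest 1, 12 mm above the bench; axes as the fixture's. A nest is 90 mm long (along x) by 46 mm wide, bounded by dark steel corner locators and end stops 8 mm high; the middle 50 mm of its long sides is open, so that gripper fingers fit between the locators down to the plate.
- nest2 (a point): centre of the floor of nest 2, 12 mm above the bench; axes as the fixture's. A nest is 90 mm long (along x) by 46 mm wide, bounded by dark steel corner locators and end stops 8 mm high; the middle 50 mm of its long sides is open, so that gripper fingers fit between the locators down to the plate.
- nest3 (a point): centre of the floor of nest 3, 12 mm above the bench; axes as the fixture's. A nest is 90 mm long (along x) by 46 mm wide, bounded by dark steel corner locators and end stops 8 mm high; the middle 50 mm of its long sides is open, so that gripper fingers fit between the locators down to the plate.
- done1: finished silver box lid, engraved with dark border lines and scrolls on its top, 84 mm long (its x), 40 mm wide (its y), 20 mm high, 90 g, hollow below; origin at the centre of its rim (underside), z up through its closed top. Starts rim down in nest 1, lengthwise, under the clamp finger. May be absent: two or three finished lids are there.
- done2: finished silver box lid, engraved with dark border lines and scrolls on its top, 84 mm long (its x), 40 mm wide (its y), 20 mm high, 90 g, hollow below; origin at the centre of its rim (underside), z up through its closed top. Starts rim down in nest 2, lengthwise, under the clamp finger. May be absent: two or three finished lids are there.
- done3: finished silver box lid, engraved with dark border lines and scrolls on its top, 84 mm long (its x), 40 mm wide (its y), 20 mm high, 90 g, hollow below; origin at the centre of its rim (underside), z up through its closed top. Starts rim down in nest 3, lengthwise, under the clamp finger. May be absent: two or three finished lids are there.
- blank1: blank silver box lid, plain top, otherwise like the finished ones: 84 mm long (its x), 40 mm wide (its y), 20 mm high, 90 g, hollow below; origin at the centre of its rim (underside), z up through its closed top. Starts rim down on the black bench mat (3 mm thick), roughly across it. May be absent: two or three blanks are there. It fits a nest either way round.
- blank2: blank silver box lid, plain top, otherwise like the finished ones: 84 mm long (its x), 40 mm wide (its y), 20 mm high, 90 g, hollow below; origin at the centre of its rim (underside), z up through its closed top. Starts rim down on the black bench mat (3 mm thick), roughly across it. May be absent: two or three blanks are there. It fits a nest either way round.
- blank3: blank silver box lid, plain top, otherwise like the finished ones: 84 mm long (its x), 40 mm wide (its y), 20 mm high, 90 g, hollow below; origin at the centre of its rim (underside), z up through its closed top. Starts rim down on the black bench mat (3 mm thick), roughly across it. May be absent: two or three blanks are there. It fits a nest either way round.
- bur_cup: round grey cup of burs, 47 mm in diameter, straight wall 49 mm high, packed burs standing out of it up to 75 mm in all, about 0.18 kg, bottom heavy; origin at the centre of its underside, z up. It stands on the bench close in front of the knob, in the way of pulling it.
- cup_tray_floor (a point): centre of the inner floor (6 mm above the bench) of the small square dark wooden tray for the bur cup: 95 x 95 mm outside, 83 x 83 mm inside, walls 6 mm thick, rim 12 mm above the bench; axes along its sides.
- out_tray_floor (a point): centre of the inner floor (6 mm above the bench) of the long wooden tray for finished lids, grey-lined: outside 310 mm (its x) by 150 mm (its y), inside 298 x 138 mm, walls 6 mm thick, rim 14 mm above the bench; empty at the start. It lies to one side of the fixture, the mat with the blanks to the other.
- wax_jar: bystander: amber jar 60 mm in diameter, 60 mm high, on the bench at the far corner of the fixture; leave it alone.
- loupe: bystander: black eye loupe, 48 mm in diameter, 38 mm high, on the bench at the far corner of the fixture; leave it alone.
- bench_block: bystander: square steel bench block 65 x 65 x 22 mm, on the bench to the left, short of the fixture; leave it alone.
There are look-alikes about, which are no part of the job. Leave any pink look-alike of the blank3 alone.

How it is judged:
By the outcome, as a careful person would: the job done as asked, in the order asked, and still so for the second after the job is handed in, with the robot touching nothing.
Of done1, done2, done3 only 2 to 3 are there at a start; the rules pass over those that are not, and their reading is None.
Of blank1, blank2, blank3 only 2 to 3 are there at a start; the rules pass over those that are not, and their reading is None.
At some moment in a run one of blank1, blank2, blank3 may be knocked a few centimetres aside while the robot is not near it.
Once in a run the grip may slacken for a moment while it holds something.
It also fails if it takes over 210 s, if anything falls off the work surface, if the arm or the gripper's body presses on something with over 40 N, if the wrist force passes 120 N, or if a joint passes its speed limit or range.

### The arm

A 6-joint arm with a two-finger parallel gripper is mounted at the origin on the work surface. World frame = base frame: x ahead of the robot, y to its left, z up, the work surface at z = 0. Lengths are in mm, angles in degrees, forces in N, time in s.
With the tool pointing down it reaches from about 350 to 875 mm from the base axis. Payload 4.2 kg.
Tool frame: the origin (TCP) lies midway between the tips of the shut fingers; the grasp point (between the pads) lies 19 mm behind it; z points along the fingers, y is the direction in which the jaws open and shut (so a half turn about z gives the same grasp; the last joint's range is limited). The gripper opens to 87 mm and grips with 3 to 60 N. Pads are 19 mm wide; open, the fingers measure 117 mm over their backs; the gripper's body (75 mm by 190 mm) begins 51 mm behind the grasp point.
Start: joints at [-51.532, 22.042, 0.453, 0, -68.411, -14.817], TCP at [250.747, -572.473, 222.55] pointing down, gripper open.
Joint ranges: [-179.83, 179.83], [-69.29, 118.12], [-61.27, 80.66], [-181.25, 117.63], [-171.15, -9.14], [-177.46, 177.46]. Speed limits (degrees/s): [159.86, 159.86, 180, 180, 180, 180].

### API

Orientations are given as a 3x3 rotation matrix whose columns are the frame's x, y, z axes.
In Python, from station import manip gives the robot as it stands. The module is installed in compiled form; this text tells all that it offers.
- The arm moves only by the tool jog_arm, never from a script. Its argument "moves" is text: rows parted by semicolons, each of 7 numbers parted by spaces: the closure, from 0 (fully open) to 1 (shut), then the shift along the tool's x, y, z in m, then the turn, a rotation vector about the tool's x, y, z in degrees. A call has 1 to 12 rows; each row is the pose to reach, as a shift and turn from the pose commanded when the call began, along the tool's axes at that moment; what a row does not reach only later rows make up. A row lasts 1/10 s, in which the tool goes at most 50 mm and 8.59 degrees, less where a joint would pass 70% of its speed; a pose out of reach is approached as far as the arm can. A call with a gripper value outside its range is refused whole. The fingers move at their own pace and stop on an object; the grip force is fixed at half the most. Time passes only in rows, so rows that repeat a pose let the fingers close. It gives the time, the measured TCP pose, the force and the opening at its end, in the units of the state.
- manip.sense(): the state, without advancing time (a new reading comes with each control period).
- manip.read_camera(name): name is "side" or "top"; returns a dict with "pixels" (420x560x3 uint8, red, green, blue), "fx", "fy", "cx", "cy" (pixels), "rvec" (rotation vector, rad) and "tvec" (3), from world to camera coordinates, as OpenCV has them. Camera axes: x right, y down, z forward; pixel columns grow to the right and rows downward; lengths in mm; the calibration is good to about 2 mm. A picture is of the moment at which its call begins. There is no depth.
- manip.job_done(): hands the job in, once; it reports no verdict.
The state is a dict: "time": time; "joints": joint angles; "joint_velocities": joint speeds; "joint_efforts": joint torques, N m; "tcp_pos": TCP position; "eef_rot": TCP orientation; "wrist_force": force on the tool from outside, world axes, zero at the start; "moment": the same for the moment, N m; "width": finger opening in mm.
Only numpy, scipy, OpenCV 4.12 (cv2) and the standard library are available. Lean on these libraries where they do the work, as an engineer would, in place of code of your own. Each camera call takes 0.05 s, during which the arm holds its last target.

## Working session

There is one attempt and no reset: what is moved stays moved. The work goes in short steps, Python scripts to look and compute and a tool call to move; the robot and the scene stay as the last step left them, time stands still between calls to the robot, and variables do not carry over. Pictures are saved under pics/ and viewed, and the job is handed in when it is done.

Besides the shell and the picture viewer there is one more tool, called after "Request:" by a JSON object that holds its "method" and its "body", one argument or row to a line. jog_arm: Moves the arm, as the interface text tells. Its arguments: {"type":"object","properties":{"moves":{"type":"string"}},"required":["moves"]}

```bash
mkdir -p pics; ls; python3 - <<'E'
from station import manip
import cv2
s=manip.sense();print(s)
for n in("top","side"):
    c=manip.read_camera(n);cv2.imwrite(f"pics/{n}0.png",c["pixels"][:,:,::-1])
    print(n,[c[k] for k in("fx","fy","cx","cy","rvec","tvec")])
E
```

```text
pics
{'time': 0.0, 'joints': array([-5.15303429e+01,  2.20893447e+01,  3.78195964e-01, -3.12205715e-02,
       -6.84121480e+01, -1.48159605e+01]), 'joint_velocities': array([ 0.03542108, -0.03686161, -0.05003342,  0.00475217,  0.0404552 ,
       -0.00743004]), 'joint_efforts': array([ 2.99977100e-04, -3.90666282e+01,  1.87406015e+01,  4.21990961e+00,
        1.10025436e-02, -1.96637102e-04]), 'tcp_pos': array([ 250.51885117, -571.91014929,  221.45795136]), 'eef_rot': array([[-9.16067735e-01, -4.01022466e-01, -9.41987892e-04],
       [-4.01023568e-01,  9.16065554e-01,  1.99999520e-03],
       [ 6.08796541e-05,  2.20989042e-03, -9.99997556e-01]]), 'wrist_force': array([ 0.17121947, -0.27056838,  0.08783701]), 'moment': array([0.00997495, 0.07047589, 0.01979989]), 'width': 87.0531793270047}
top [419.24854815556, 419.24854815556, 275.43942318429697, 209.22085783830187, array([ 2.11001735, -2.11165007,  0.16701359]), array([ -76.5751733 ,  576.36087958, 1264.49061621])]
side [483.3934343243554, 483.3934343243554, 277.82229070971084, 212.64934314190202, array([ 0.55590075, -2.8174899 ,  0.96466323]), array([ 472.88853674,  263.12244011, 1036.30784626])]
```

View pics/top0.png

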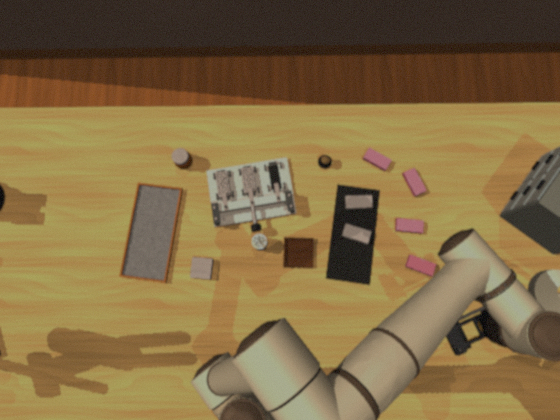

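View pics/side0.png

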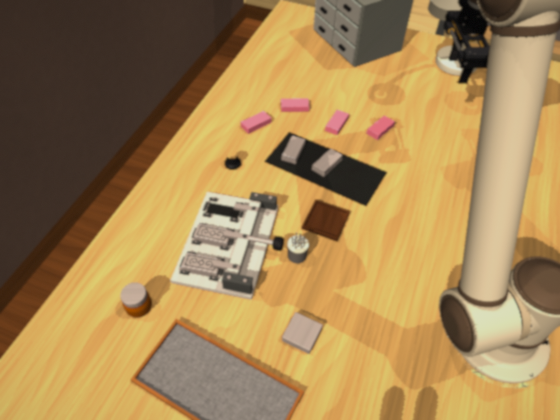

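```bash
cat > h.py <<'E'
import numpy as np, cv2
from station import manip
def cam(n): 
    c=manip.read_camera(n); c["R"]=cv2.Rodrigues(np.array(c["rvec"]))[0]; c["K"]=np.array([[c["fx"],0,c["cx"]],[0,c["fy"],c["cy"]],[0,0,1]]); return c
def px2w(c,u,v,z):
    d=c["R"].T@np.linalg.solve(c["K"],[u,v,1.]); o=-c["R"].T@np.array(c["tvec"]); return o+d*(z-o[2])/d[2]
def w2px(c,p): 
    q=c["R"]@np.array(p,float)+c["tvec"]; q=c["K"]@q; return q[:2]/q[2]
def crop(c,name,x0,y0,x1,y1,s):
    im=c["pixels"][y0:y1,x0:x1,::-1]; cv2.imwrite("pics/"+name,cv2.resize(im,None,fx=s,fy=s,interpolation=cv2.INTER_CUBIC))
def tri(c1,p1,c2,p2):
    P=[c["K"]@np.c_[c["R"],c["tvec"]] for c in(c1,c2)]
    X=cv2.triangulatePoints(P[0],P[1],np.array(p1,float).reshape(2,1),np.array(p2,float).reshape(2,1));return (X[:3]/X[3]).ravel()
E
python3 - <<'E'
from h import *
c=cam("top");crop(c,"t1.png",170,140,330,290,5);crop(c,"t2.png",310,170,450,290,5)
crop(c,"t3.png",110,170,230,290,5)
c=cam("side");crop(c,"s1.png",160,170,320,310,5)
E
```

```text
(no output)
```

View pics/t1.png

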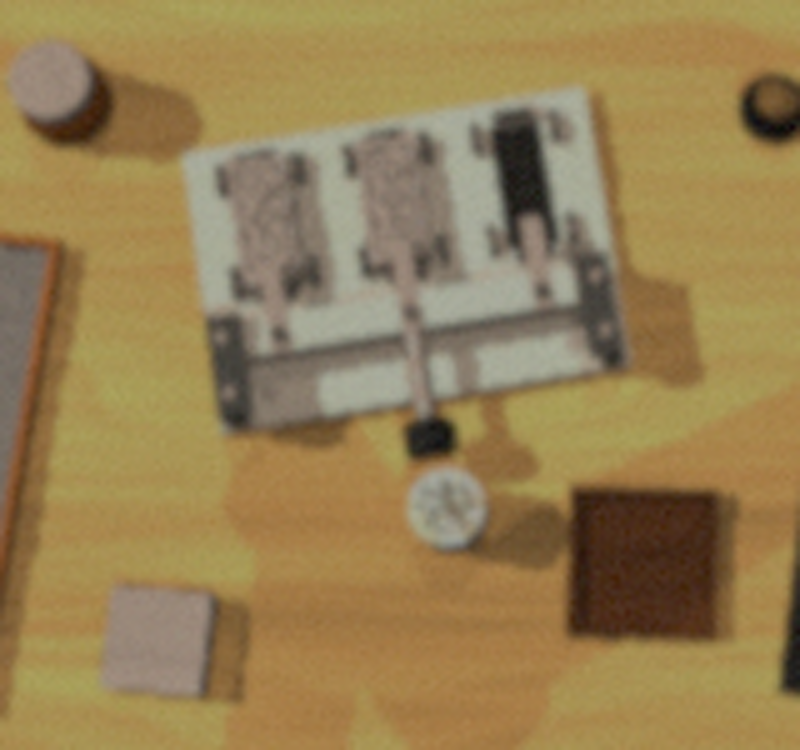

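View pics/t2.png

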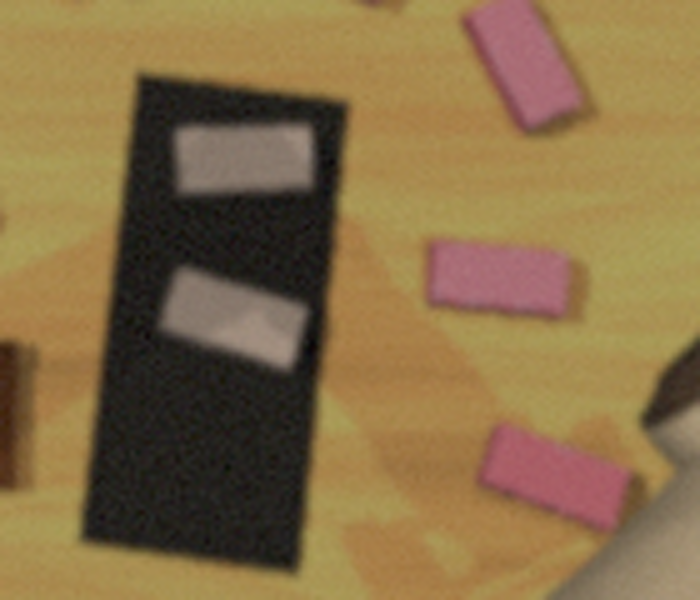

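View pics/s1.png

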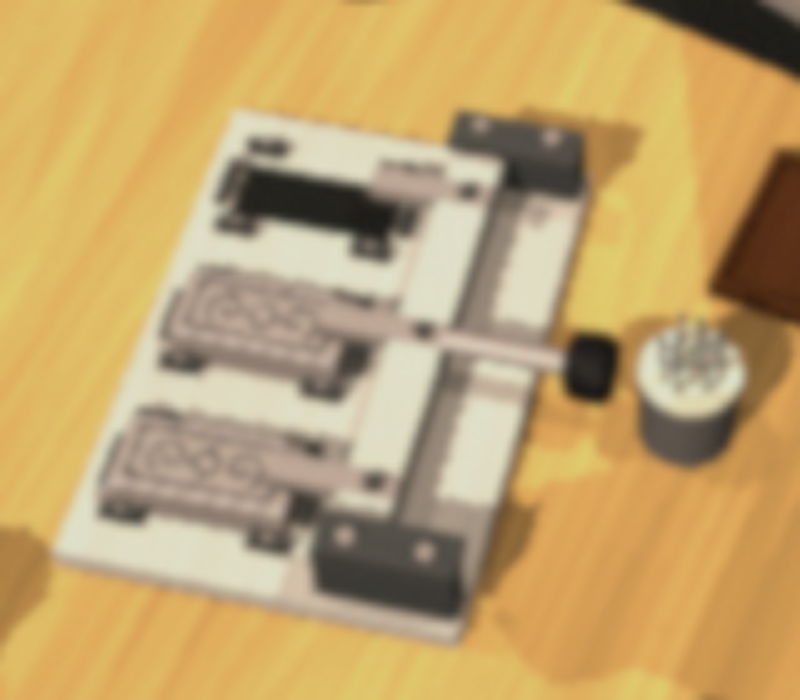

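View pics/t3.png

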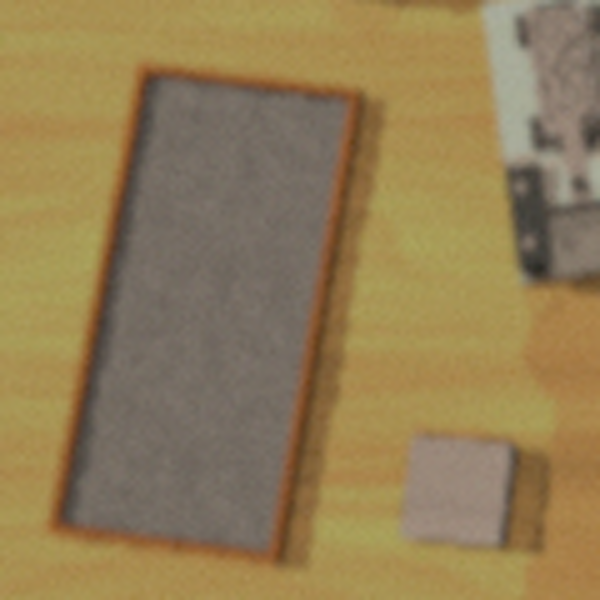

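```bash
cat > m0.py <<'E'
from h import *
t=cam("top");s=cam("side")
f=lambda p,x0,y0,S=5:np.array([(p[0]+.5)/S-.5+x0,(p[1]+.5)/S-.5+y0])
def poly(n,c,pts,x0,y0,z):
    W=np.array([px2w(c,*f(p,x0,y0),z)[:2] for p in pts])
    print(n,"ctr",W.mean(0).round(1),"edges",[round(float(np.linalg.norm(W[i]-W[i-1])),1) for i in range(len(W))],
     "ang",[round(float(np.degrees(np.arctan2(*(W[(i+1)%len(W)]-W[i])[::-1]))),1) for i in range(len(W))])
    return W
poly("fix top",t,[(228,432),(630,367),(590,88),(183,155)],170,140,12)
poly("fix side",s,[(460,640),(590,185),(235,108),(55,553)],160,170,12)
poly("A",t,[(175,128),(312,123),(315,187),(180,195)],310,170,23)
poly("B",t,[(180,267),(308,303),(293,373),(160,330)],310,170,23)
poly("cuptray",t,[(572,488),(717,490),(718,637),(570,635)],170,140,12)
poly("outtray",t,[(143,68),(358,92),(278,558),(52,527)],110,170,14)
print("knob",tri(t,f((430,437),170,140),s,f((590,367),160,170)))
print("cup",tri(t,f((447,510),170,140),s,f((690,372),160,170)), px2w(t,*f((447,510),170,140),49),px2w(s,*f((690,372),160,170),49))
E
python3 m0.py
```

```text
fix top ctr [643.8   3.9] edges [188.8, 263.1, 189.7, 273.4] ang [-80.9, 7.6, 99.3, -169.2]
fix side ctr [638.4   8.5] edges [189.6, 264.0, 191.1, 270.5] ang [-80.5, 7.1, 99.8, -170.9]
A ctr [ 607.1 -343.2] edges [44.0, 87.8, 41.9, 86.2] ang [-88.1, -179.7, 93.3, 2.5]
B ctr [ 503.8 -333.1] edges [42.5, 83.3, 45.7, 87.0] ang [-106.2, 165.9, 71.7, -18.9]
cuptray ctr [ 445.5 -149.1] edges [93.3, 92.6, 93.1, 93.3] ang [-90.9, 179.5, 89.3, -0.9]
outtray ctr [513.7 325.5] edges [302.6, 144.9, 304.5, 146.9] ang [-96.7, 172.9, 82.5, -7.5]
knob [519.38454578 -14.54806478  39.33242749]
cup [473.41070047 -25.9514086   45.35850415] [474.73719273 -25.97157153  49.        ] [471.37460712 -23.65554521  49.        ]
```

```bash
cat > go.py <<'E'
import sys
from h import *
from scipy.spatial.transform import Rotation as Ro
# go.py x y z yaw(tool-y world angle deg)  -> shift m (tool axes), rotvec deg
def plan(x,y,z,a):
    s=manip.sense();R=np.array(s["eef_rot"]);p=np.array(s["tcp_pos"])
    a=np.radians(a);Y=np.array([np.cos(a),np.sin(a),0]);Z=np.array([0,0,-1.]);X=np.cross(Y,Z)
    T=np.c_[X,Y,Z]
    d=R.T@(np.array([x,y,z])-p)/1000
    r=Ro.from_matrix(R.T@T).as_rotvec(degrees=True)
    ya=np.degrees(np.arctan2(R[1,1],R[0,1]))
    print("t",round(float(s["time"]),2),"tcp",p.round(1),"yaw",ya.round(1),"F",np.round(s["wrist_force"],1),"w",round(float(s["width"]),1),"j6",np.round(s["joints"],0))
    print("shift",d.round(4),"rot",r.round(2),"|d|mm",round(float(np.linalg.norm(d)*1000)))
if __name__=="__main__": plan(*map(float,sys.argv[1:5]))
E
python3 go.py 473 -25 160 99.3
```

```text
t 0.3 tcp [ 250.7 -572.3  222.2] yaw 113.6 F [-0.2 -0.9  0.4] w 87.1 j6 [-52.  22.   0.  -0. -68. -15.]
shift [-0.4232  0.4121  0.0625] rot [ 4.000e-02 -1.000e-02  1.435e+01] |d|mm 594
```

Request:
{"method": "jog_arm", "body": {
  "moves": "0 -0.035 0.034 0 0 0 1.2; 0 -0.07 0.069 0 0 0 2.4; 0 -0.106 0.103 0 0 0 3.6; 0 -0.141 0.137 0 0 0 4.8; 0 -0.176 0.172 0 0 0 6; 0 -0.212 0.206 0 0 0 7.2; 0 -0.247 0.24 0 0 0 8.4; 0 -0.282 0.275 0.015 0 0 9.6; 0 -0.317 0.309 0.03 0 0 10.8; 0 -0.353 0.343 0.045 0 0 12; 0 -0.388 0.378 0.06 0 0 13.2; 0 -0.423 0.412 0.0625 0 0 14.35"
}}

```text
time: 1.5
tcp_pos: [470.4, -28.1, 159.2]
eef_rot: [[-0.987, -0.161, -0.002], [-0.161, 0.987, -0.0], [0.002, 0.0, -1.0]]
wrist_force: [1.3, -0.6, 1.2]
width: 87.0
```

```bash
python3 go.py 473 -25 160 99.3;  python3 - <<'E'
from h import *
c=cam("top");print(w2px(c,manip.sense()["tcp_pos"]));crop(c,"t4.png",170,140,330,290,5)
c=cam("side");print(w2px(c,manip.sense()["tcp_pos"]));crop(c,"s4.png",160,100,380,310,3)
E
python3 go.py 473 -25 160 99.3
```

```text
t 1.5 tcp [470.4 -28.1 159.2] yaw 99.2 F [ 1.3 -0.6  1.2] w 87.0 j6 [ 16.  11. -26.  -0. -54. -97.]
shift [-0.0031  0.0027 -0.0008] rot [ 0.   -0.13 -0.05] |d|mm 4
[255.4317805  237.46302765]
[299.49961665 213.82212688]
t 1.6 tcp [473.1 -25.7 160. ] yaw 99.7 F [-0.8 -1.  -0.3] w 86.7 j6 [ 17.  11. -25.   0. -54. -97.]
shift [ 0.      0.0007 -0.    ] rot [-0.    0.05  0.37] |d|mm 1
```

View pics/t4.png

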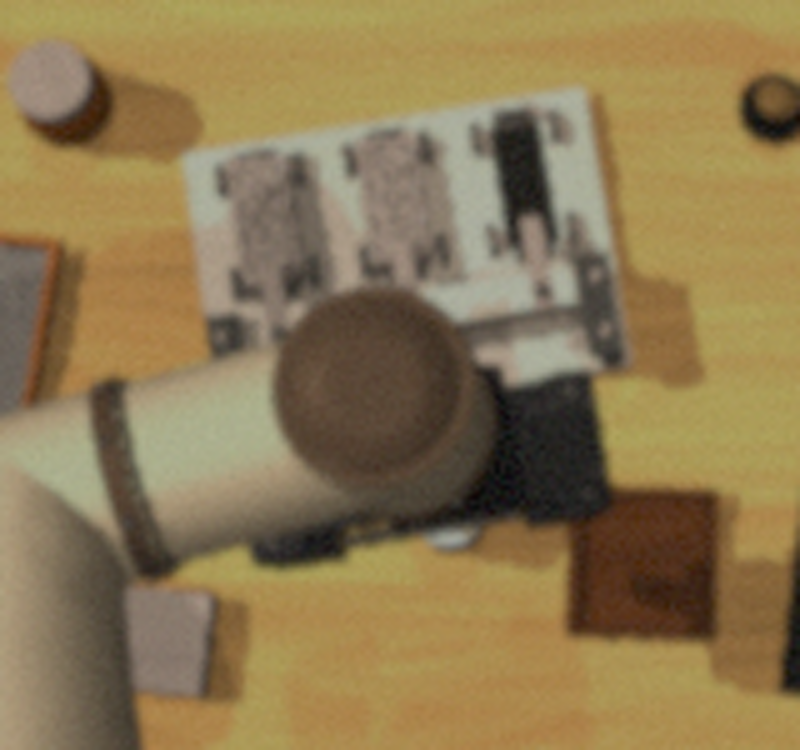

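View pics/s4.png

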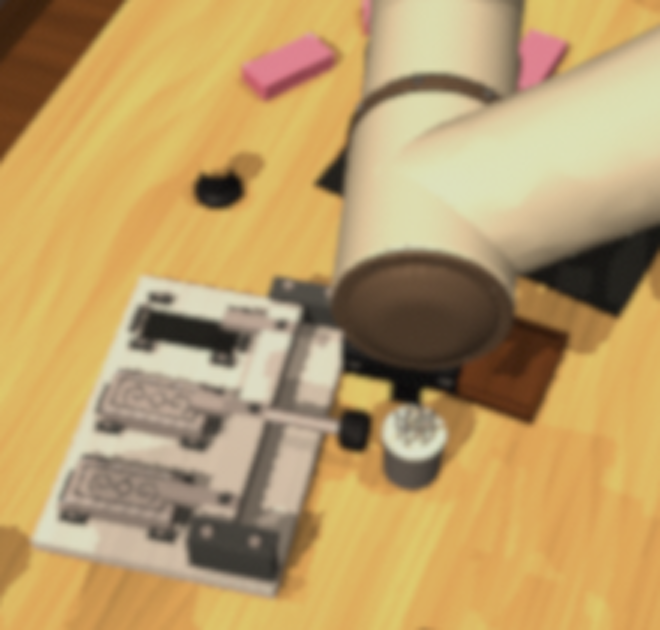

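Request:
{"method": "jog_arm", "body": {
  "moves": "0 0 0 0.03 0 0 0; 0 0 0 0.06 0 0 0; 0 0 0 0.09 0 0 0; 0 0 0 0.115 0 0 0; 0 0 0 0.13 0 0 0; 0 0 0 0.138 0 0 0; 0 0 0 0.141 0 0 0; 0 0 0 0.141 0 0 0; 0.6 0 0 0.141 0 0 0;0.6 0 0 0.141 0 0 0;0.6 0 0 0.141 0 0 0;0.6 0 0 0.141 0 0 0"
}}

```text
time: 2.8
tcp_pos: [471.3, -29.9, 19.8]
eef_rot: [[-0.987, -0.162, 0.001], [-0.162, 0.987, 0.0], [-0.001, 0.0, -1.0]]
wrist_force: [-0.4, -0.0, -0.4]
width: 62.7
```

Request:
{"method": "jog_arm", "body": {
  "moves": "0.6 0 0 0 0 0 0;0.6 0 0 0 0 0 0;0.6 0 0 0 0 0 0;0.6 0 0 0 0 0 0"
}}

```text
time: 3.2
tcp_pos: [471.3, -29.7, 19.6]
eef_rot: [[-0.987, -0.162, 0.001], [-0.162, 0.987, 0.0], [-0.001, 0.0, -1.0]]
wrist_force: [-0.5, 2.7, 1.9]
width: 46.3
```

```bash
python3 go.py 473 -25 100 99.3;  python3 - <<'E'
from h import *
c=cam("side");crop(c,"s5.png",160,100,380,310,3)
E
```

```text
t 3.2 tcp [471.3 -29.7  19.6] yaw 99.3 F [-0.5  2.7  1.9] w 46.3 j6 [ 16.  23. -35.  -0. -32. -97.]
shift [-0.0024  0.0043 -0.0804] rot [0.01 0.04 0.01] |d|mm 81
```

View pics/s5.png

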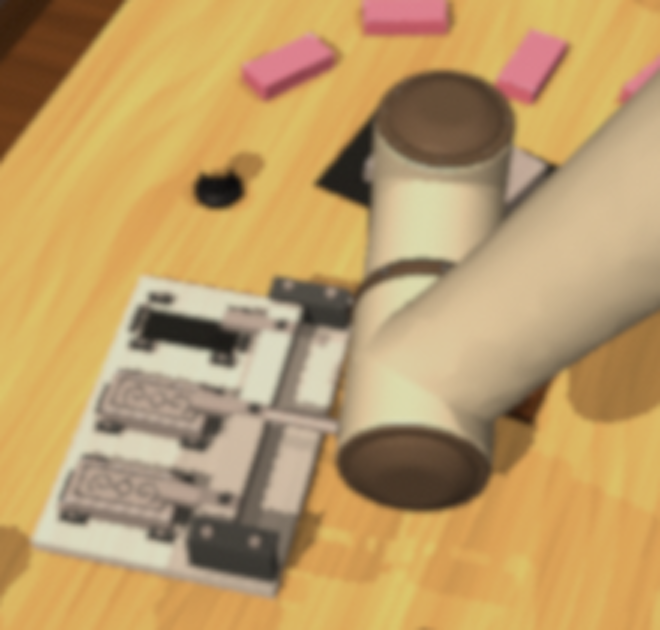

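Request:
{"method": "jog_arm", "body": {
  "moves": "0.6 0 0 -0.01 0 0 0;0.6 0 0 -0.03 0 0 0;0.6 0 0 -0.05 0 0 0;0.6 0 0 -0.07 0 0 0;0.6 0 0 -0.07 0 0 0"
}}

```text
time: 3.75
tcp_pos: [472.7, -29.8, 92.0]
eef_rot: [[-0.987, -0.162, 0.005], [-0.162, 0.987, 0.001], [-0.006, 0.0, -1.0]]
wrist_force: [1.6, 0.5, -2.0]
width: 46.1
```

```bash
python3 go.py 444 -148 90 99.3;  python3 - <<'E'
from h import *
c=cam("side");crop(c,"s6.png",160,100,380,310,3)
E
```

```text
t 3.75 tcp [472.7 -29.8  92. ] yaw 99.3 F [ 1.6  0.5 -2. ] w 46.1 j6 [ 16.  16. -31.   0. -43. -97.]
shift [ 0.0474 -0.112   0.0017] rot [0.   0.32 0.02] |d|mm 122
```

View pics/s6.png

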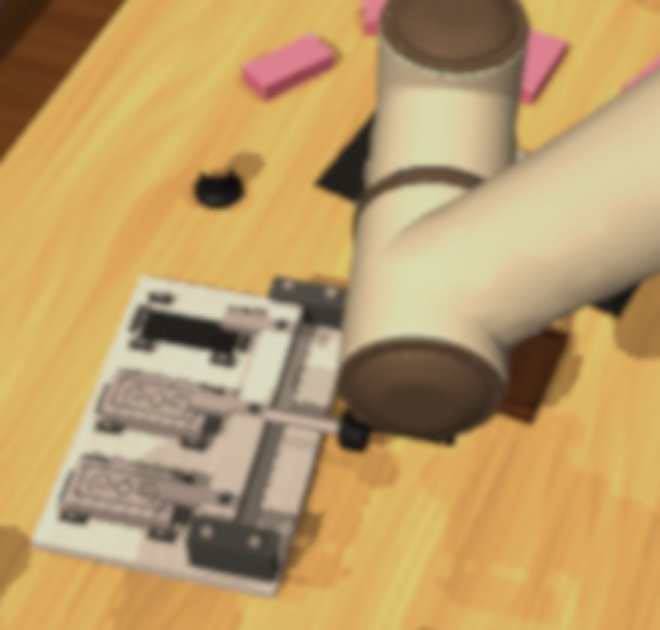

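Request:
{"method": "jog_arm", "body": {
  "moves": "0.6 0.015 -0.03 0 0 0 0;0.6 0.03 -0.065 0 0 0 0;0.6 0.042 -0.1 0 0 0 0;0.6 0.0474 -0.112 0 0 0 0;0.6 0.0474 -0.112 0 0 0.3 0;0.6 0.0474 -0.112 0.02 0 0.3 0;0.6 0.0474 -0.112 0.035 0 0.3 0;0.6 0.0474 -0.112 0.05 0 0.3 0;0.6 0.0474 -0.112 0.058 0 0.3 0;0.6 0.0474 -0.112 0.06 0 0.3 0;0.6 0.0474 -0.112 0.06 0 0.3 0"
}}

```text
time: 4.9
tcp_pos: [442.6, -147.7, 29.3]
eef_rot: [[-0.987, -0.162, -0.006], [-0.162, 0.987, -0.001], [0.006, -0.0, -1.0]]
wrist_force: [0.2, 0.4, -2.0]
width: 46.6
```

```bash
python3 go.py 444 -148 26 99.3
```

```text
t 4.9 tcp [ 442.6 -147.7   29.3] yaw 99.3 F [ 0.2  0.4 -2. ] w 46.6 j6 [  2.  21. -35.   0. -34. -82.]
shift [-0.0014 -0.0005  0.0033] rot [-0.   -0.33  0.05] |d|mm 4
```

Request:
{"method": "jog_arm", "body": {
  "moves": "0.6 -0.001 0 0.002 0 -0.3 0;0.6 -0.001 0 0.0035 0 -0.3 0;0.6 -0.001 0 0.0035 0 -0.3 0;0.2 -0.001 0 0.0035 0 -0.3 0;0.2 -0.001 0 0.0035 0 -0.3 0;0.2 -0.001 0 0.0035 0 -0.3 0;0.2 -0.001 0 0.0035 0 -0.3 0;0.2 -0.001 0 0.0035 0 -0.3 0"
}}

```text
time: 5.7
tcp_pos: [443.4, -148.0, 25.9]
eef_rot: [[-0.987, -0.162, 0.0], [-0.162, 0.987, -0.0], [-0.0, -0.0, -1.0]]
wrist_force: [0.4, -0.1, -0.3]
width: 68.5
```

```bash
python3 go.py 444 -148 120 99.3
```

```text
t 5.7 tcp [ 443.4 -148.    25.9] yaw 99.3 F [ 0.4 -0.1 -0.3] w 68.5 j6 [  2.  22. -35.   0. -33. -82.]
shift [-0.0006 -0.0001 -0.0941] rot [-0.  0. -0.] |d|mm 94
```

Request:
{"method": "jog_arm", "body": {
  "moves": "0.2 0 0 -0.03 0 0 0;0.2 0 0 -0.07 0 0 0;0.2 0 0 -0.11 0 0 0;0.1 0.02 -0.03 -0.14 0 0 0;0 0.04 -0.07 -0.17 0 0 0;0 0.05 -0.115 -0.18 0 0 0;0 0.06 -0.16 -0.18 0 0 0;0 0.06 -0.2 -0.18 0 0 0;0 0.06 -0.2 -0.18 0 0 0;0 0.06 -0.2 -0.18 0 0 0;0 0.06 -0.2 -0.18 0 0 0"
}}

```text
time: 6.8
tcp_pos: [416.2, -354.4, 205.6]
eef_rot: [[-0.987, -0.162, -0.001], [-0.162, 0.987, 0.001], [0.001, 0.001, -1.0]]
wrist_force: [-0.2, -0.2, -0.1]
width: 87.3
```

```bash
python3 go.py 520 -15 120 99.3;  python3 - <<'E'
from h import *
p=manip.sense()["tcp_pos"];R=manip.sense()["eef_rot"];print(p)
c=cam("side");crop(c,"s7.png",160,100,380,310,3);cv2.imwrite("pics/s7f.png",c["pixels"][:,:,::-1]);print(w2px(c,p),w2px(c,p+R[:,1]*43.5),w2px(c,p-R[:,1]*43.5))
c=cam("top");crop(c,"t7.png",170,140,330,290,5);cv2.imwrite("pics/t7f.png",c["pixels"][:,:,::-1])
E
```

```text
t 6.8 tcp [ 416.2 -354.4  205.6] yaw 99.3 F [-0.2 -0.2 -0.1] w 87.3 j6 [-23.  15. -12.  -0. -63. -57.]
shift [-0.1575  0.318   0.0858] rot [ 0.04 -0.03  0.02] |d|mm 365
[ 416.16268508 -354.36874842  205.64508866]
[370.18528654 109.84956753] [368.22404244 121.69121795] [372.06093154  98.52474957]
```

View pics/s7f.png

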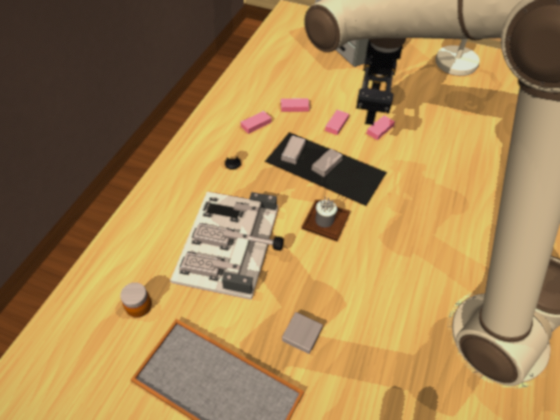

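View pics/t7.png

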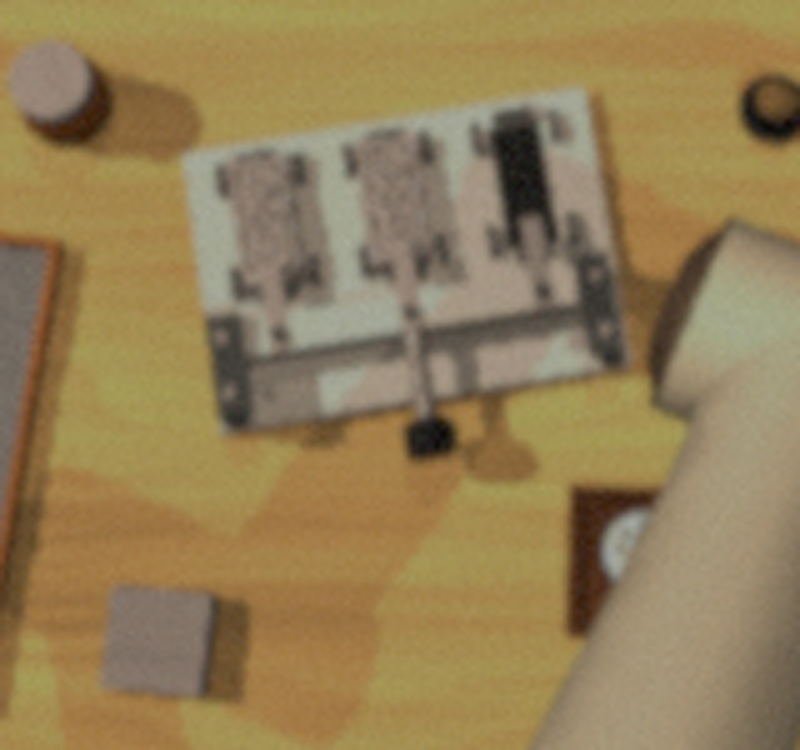

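```bash
python3 - <<'E'
import cv2
im=cv2.imread("pics/s7f.png");cv2.imwrite("pics/s7g.png",cv2.resize(im[60:135,340:420],None,fx=8,fy=8,interpolation=2))
cv2.imwrite("pics/s7c.png",cv2.resize(im[190:250,290:360],None,fx=8,fy=8,interpolation=2))
E
```

```text
(no output)
```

View pics/s7g.png

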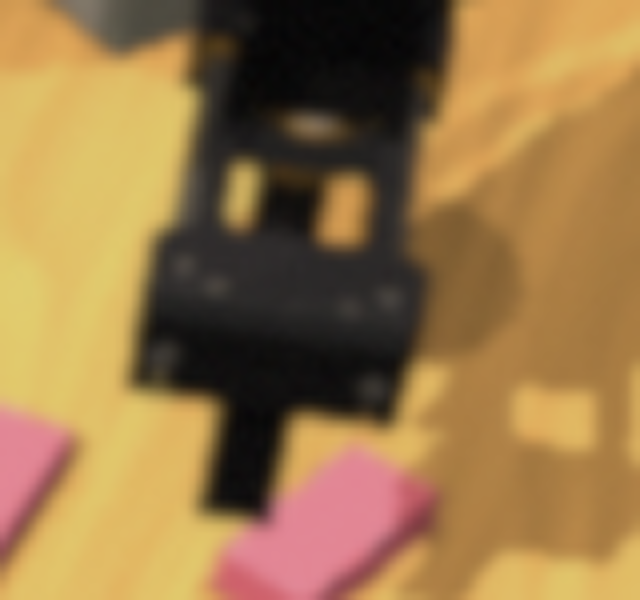

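View pics/s7c.png

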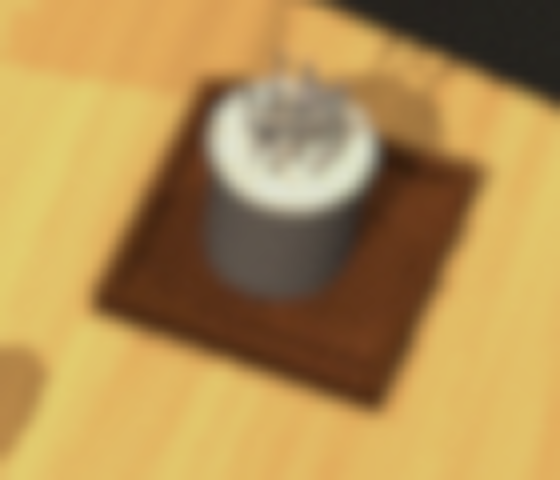

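```bash
python3 - <<'E'
from h import *
s=cam("side");t=cam("top")
print(px2w(s,326.1,207.0,55), px2w(s,290+291.5/8-.5,190+240/8-.5,12))
print(w2px(t,(443.4,-148,55)),w2px(t,(447.4,-147.4,55)))
E
```

```text
[ 444.34798886 -147.65500297   55.        ] [ 439.25037708 -143.5609333    12.        ]
[298.4249793 251.5045991] [298.21886347 250.20205303]
```

```bash
python3 go.py 480 -19 120 99.3
```

```text
t 7.0 tcp [ 416.7 -354.1  206.2] yaw 99.4 F [ 0.3  1.  -0.5] w 87.0 j6 [-23.  15. -12.  -0. -63. -57.]
shift [-0.1171  0.3203  0.0862] rot [-0.01  0.02  0.09] |d|mm 352
```

Request:
{"method": "jog_arm", "body": {
  "moves": "1 -0.015 0.04 0.01 0 0 0;1 -0.03 0.08 0.02 0 0 0;1 -0.045 0.12 0.03 0 0 0;1 -0.06 0.16 0.035 0 0 0;1 -0.075 0.2 0.035 0 0 0;1 -0.09 0.24 0.045 0 0 0;1 -0.103 0.28 0.06 0 0 0;1 -0.112 0.305 0.075 0 0 0;1 -0.117 0.32 0.086 0 0 0;1 -0.117 0.32 0.086 0 0 0;1 -0.117 0.32 0.086 0 0 0;1 -0.117 0.32 0.086 0 0 0"
}}

```text
time: 8.2
tcp_pos: [480.4, -20.6, 120.6]
eef_rot: [[-0.987, -0.162, 0.001], [-0.162, 0.987, 0.0], [-0.001, -0.0, -1.0]]
wrist_force: [-0.7, -0.1, 0.3]
width: 2.7
```

```bash
python3 go.py 480 -19 30 99.3
```

```text
t 8.2 tcp [480.4 -20.6 120.6] yaw 99.3 F [-0.7 -0.1  0.3] w 2.7 j6 [ 17.  14. -28.   0. -48. -98.]
shift [0.0003 0.0017 0.0906] rot [-0.    0.07 -0.01] |d|mm 91
```

Request:
{"method": "jog_arm", "body": {
  "moves": "1 0 0.0017 0.03 0 0 0;1 0 0.0017 0.06 0 0 0;1 0 0.0017 0.08 0 0 0;1 0 0.0017 0.0906 0 0 0;1 0 0.0017 0.0906 0 0 0;1 0 0.0017 0.0906 0 0 0;1 0 0.0017 0.0906 0 0 0"
}}

```text
time: 8.9
tcp_pos: [481.0, -18.6, 30.5]
eef_rot: [[-0.987, -0.162, 0.003], [-0.162, 0.987, 0.001], [-0.003, 0.0, -1.0]]
wrist_force: [0.1, -0.3, 0.3]
width: 0.4
```

Request:
{"method": "jog_arm", "body": {
  "moves": "1 -0.003 0 0 0 0 0;1 -0.006 0 0 0 0 0;1 -0.009 0 0 0 0 0;1 -0.009 0 0 0 0 0"
}}

```text
time: 9.3
tcp_pos: [489.6, -17.0, 29.5]
eef_rot: [[-0.987, -0.162, 0.001], [-0.162, 0.987, 0.0], [-0.001, 0.0, -1.0]]
wrist_force: [0.1, 0.4, -0.8]
width: 0.2
```

Request:
{"method": "jog_arm", "body": {
  "moves": "1 -0.001 0 0 0 0 0;1 -0.001 0 0 0 0 0"
}}

```text
time: 9.5
tcp_pos: [489.9, -17.0, 29.3]
eef_rot: [[-0.987, -0.162, -0.0], [-0.162, 0.987, -0.0], [0.0, -0.0, -1.0]]
wrist_force: [0.3, -0.5, 0.9]
width: 0.5
```

Request:
{"method": "jog_arm", "body": {
  "moves": "1 -0.001 0 0 0 0 0;1 -0.002 0 0 0 0 0;1 -0.003 0 0 0 0 0;1 -0.004 0 0 0 0 0;1 -0.004 0 0 0 0 0"
}}

```text
time: 10.0
tcp_pos: [493.9, -16.3, 29.3]
eef_rot: [[-0.987, -0.162, 0.0], [-0.162, 0.987, 0.0], [-0.0, 0.0, -1.0]]
wrist_force: [0.1, -0.3, 0.3]
width: 0.4
```

Request:
{"method": "jog_arm", "body": {
  "moves": "1 -0.001 0 0 0 0 0;1 -0.001 0 0 0 0 0"
}}

```text
time: 10.2
tcp_pos: [494.9, -16.2, 29.4]
eef_rot: [[-0.987, -0.162, 0.0], [-0.162, 0.987, 0.0], [-0.0, -0.0, -1.0]]
wrist_force: [-0.2, -1.1, 0.6]
width: 0.5
```

Request:
{"method": "jog_arm", "body": {
  "moves": "1 -0.001 0 0 0 0 0;1 -0.001 0 0 0 0 0"
}}

```text
time: 10.4
tcp_pos: [495.8, -16.1, 29.3]
eef_rot: [[-0.987, -0.162, -0.0], [-0.162, 0.987, -0.0], [0.0, -0.0, -1.0]]
wrist_force: [-0.0, 0.2, 0.4]
width: 0.3
```

Request:
{"method": "jog_arm", "body": {
  "moves": "1 -0.001 0 0 0 0 0;1 -0.001 0 0 0 0 0"
}}

```text
time: 10.6
tcp_pos: [495.8, -16.1, 29.2]
eef_rot: [[-0.987, -0.161, -0.002], [-0.161, 0.987, -0.0], [0.002, -0.0, -1.0]]
wrist_force: [-2.7, 0.1, 1.9]
width: 0.5
```

Request:
{"method": "jog_arm", "body": {
  "moves": "1 0.003 0 0 0 0 0;1 0.006 0 0 0 0 0;0.4 0.006 0 -0.03 0 0 0;0.4 0.006 0 -0.05 0 0 0;0.4 0 0 -0.05 0 0 0;0.4 -0.01 0 -0.05 0 0 0;0.4 -0.021 0 -0.05 0 0 0;0.4 -0.021 0 -0.05 0 0 0;0.4 -0.021 0 -0.05 0 0 0"
}}

```text
time: 11.5
tcp_pos: [517.2, -12.6, 78.2]
eef_rot: [[-0.987, -0.161, -0.002], [-0.161, 0.987, -0.0], [0.002, -0.0, -1.0]]
wrist_force: [-1.3, -0.9, -0.3]
width: 47.4
```

```bash
python3 go.py 517.2 -13 22 99.3; python3 - <<'E'
from h import *
s=cam("side");t=cam("top");f=lambda p,x0,y0,S=5:np.array([(p[0]+.5)/S-.5+x0,(p[1]+.5)/S-.5+y0])
print(px2w(s,*f((590,367),160,170),40),px2w(t,*f((430,437),170,140),45))
E
```

```text
t 11.5 tcp [517.2 -12.6  78.2] yaw 99.3 F [-1.3 -0.9 -0.3] w 47.4 j6 [ 17.  21. -25.  -0. -44. -97.]
shift [-0.     -0.0004  0.0562] rot [-0.   -0.12 -0.02] |d|mm 56
[517.2127178  -14.20987031  40.        ] [521.16901614 -14.58702848  45.        ]
```

Request:
{"method": "jog_arm", "body": {
  "moves": "0.3 0 0 0.015 0 0 0;0.3 0 0 0.035 0 0 0;0.3 0 0 0.05 0 0 0;0.3 0 0 0.056 0 0 0;0.3 0 0 0.056 0 0 0;0.75 0 0 0.056 0 0 0;0.75 0 0 0.056 0 0 0;0.75 0 0 0.056 0 0 0;0.75 0 0 0.056 0 0 0;0.75 0 0 0.056 0 0 0"
}}

```text
time: 12.6
tcp_pos: [518.0, -14.6, 23.9]
eef_rot: [[-0.987, -0.163, 0.001], [-0.163, 0.987, -0.003], [-0.0, -0.003, -1.0]]
wrist_force: [3.0, -11.3, 0.7]
width: 33.0
```

Request:
{"method": "jog_arm", "body": {
  "moves": "0.75 0 0 0 0 0 0;0.75 0 0 0 0 0 0;0.75 0 0 0 0 0 0"
}}

```text
time: 12.9
tcp_pos: [518.0, -14.7, 23.9]
eef_rot: [[-0.987, -0.163, 0.001], [-0.163, 0.987, -0.002], [-0.0, -0.002, -1.0]]
wrist_force: [3.1, -11.8, -0.0]
width: 33.8
```

Request:
{"method": "jog_arm", "body": {
  "moves": "0.75 0 -0.001 0 0 0 0;0.75 0 -0.002 0 0 0 0;0.75 0 -0.002 0 0 0 0"
}}

```text
time: 13.2
tcp_pos: [518.1, -14.8, 23.9]
eef_rot: [[-0.987, -0.162, 0.001], [-0.162, 0.987, -0.0], [-0.001, -0.0, -1.0]]
wrist_force: [0.6, -4.6, 3.0]
width: 33.4
```

Request:
{"method": "jog_arm", "body": {
  "moves": "0.75 0 -0.0013 0 0 0 0;0.75 0.003 -0.0013 0 0 0 0;0.75 0.006 -0.0013 0 0 0 0;0.75 0.009 -0.0013 0 0 0 0;0.75 0.012 -0.0013 0 0 0 0;0.75 0.015 -0.0013 0 0 0 0;0.75 0.018 -0.0013 0 0 0 0;0.75 0.022 -0.0013 0 0 0 0;0.75 0.026 -0.0013 0 0 0 0;0.75 0.03 -0.0013 0 0 0 0;0.75 0.033 -0.0013 0 0 0 0;0.75 0.033 -0.0013 0 0 0 0"
}}

```text
time: 14.4
tcp_pos: [486.4, -20.2, 24.0]
eef_rot: [[-0.987, -0.162, 0.004], [-0.162, 0.987, 0.001], [-0.004, 0.001, -1.0]]
wrist_force: [2.8, 5.2, 3.0]
width: 33.8
```

Request:
{"method": "jog_arm", "body": {
  "moves": "0.75 0.001 0 0 0 0 0;0.75 0.001 0 0 0 0 0"
}}

```text
time: 14.6
tcp_pos: [486.4, -20.2, 24.0]
eef_rot: [[-0.987, -0.163, 0.005], [-0.163, 0.987, 0.002], [-0.005, 0.001, -1.0]]
wrist_force: [5.0, 3.7, 0.7]
width: 33.2
```

Request:
{"method": "jog_arm", "body": {
  "moves": "0.4 0 0 0 0 0 0;0.4 0 0 0 0 0 0;0.4 0 0 0 0 0 0;0.4 0 0 0 0 0 0;0.4 0 0 -0.03 0 0 0;0.4 0 0 -0.07 0 0 0;0.4 0.01 -0.04 -0.11 0 0 0;0.4 0.02 -0.08 -0.15 0 0 0;0.3 0.04 -0.12 -0.18 0 0 0;0.3 0.05 -0.16 -0.18 0 0 0;0.3 0.05 -0.2 -0.18 0 0 0;0.3 0.05 -0.24 -0.18 0 0 0"
}}

```text
time: 15.8
tcp_pos: [473.0, -268.3, 204.0]
eef_rot: [[-0.987, -0.16, 0.001], [-0.16, 0.987, 0.0], [-0.001, -0.0, -1.0]]
wrist_force: [0.7, 0.4, 0.8]
width: 60.8
```

```bash
python3 - <<'E'
from h import *
print(manip.sense()["tcp_pos"])
c=cam("side");crop(c,"s8.png",165,185,295,300,6);cv2.imwrite("pics/s8f.png",c["pixels"][:,:,::-1])
c=cam("top");crop(c,"t8.png",200,150,300,240,8);cv2.imwrite("pics/t8f.png",c["pixels"][:,:,::-1])
E
```

```text
[ 472.98497333 -268.28468956  204.03087334]
```

View pics/s8.png

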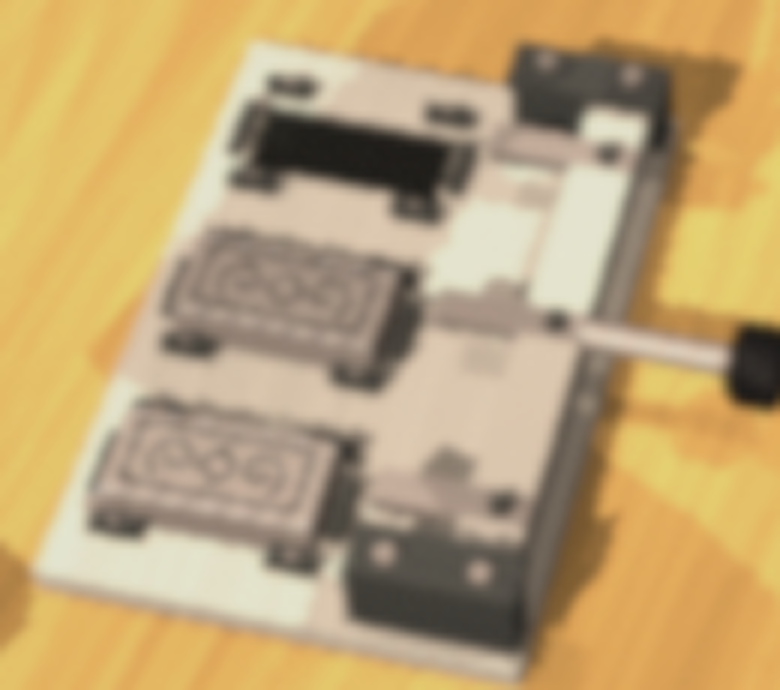

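View pics/t8.png

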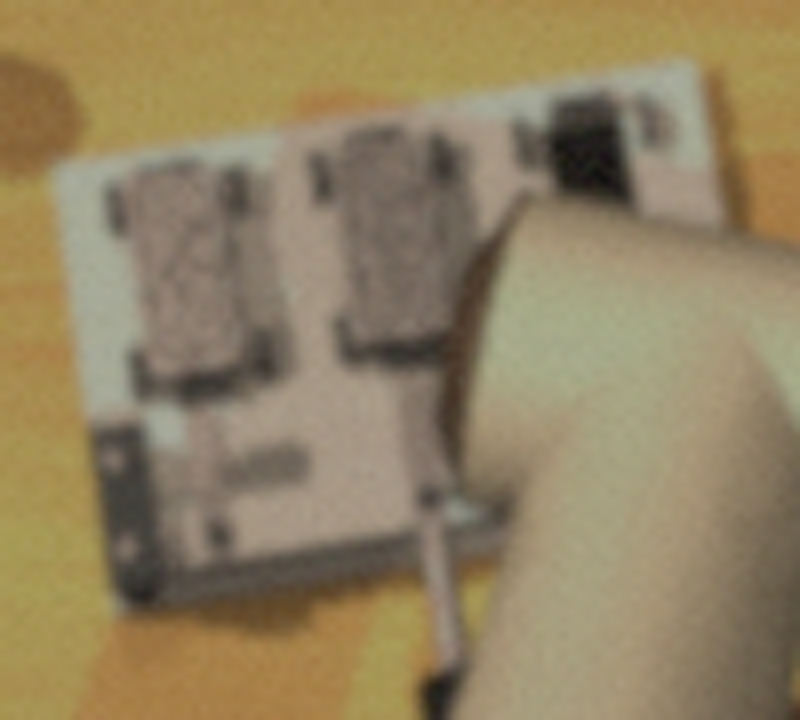

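```bash
cat > ov.py <<'E'
import sys
from h import *
def ov(camn,img,ox,oy,yaw,x0,y0,x1,y1,S,out):
    c=cam(camn);im=cv2.imread(img)[y0:y1,x0:x1];im=cv2.resize(im,None,fx=S,fy=S,interpolation=2)
    a=np.radians(yaw);Rz=np.array([[np.cos(a),-np.sin(a)],[np.sin(a),np.cos(a)]])
    def P(x,y,z): 
        w=Rz@[x,y]+[ox,oy];u=w2px(c,[*w,z]);return tuple(int(round(q)) for q in ((u-[x0,y0]+.5)*S-.5))
    def rect(xa,xb,ya,yb,z,col): cv2.polylines(im,[np.array([P(xa,ya,z),P(xb,ya,z),P(xb,yb,z),P(xa,yb,z)])],True,col,1)
    rect(-85,105,-135,135,12,(0,255,0))
    for n in(-85,0,85): rect(0,90,n-23,n+23,12,(255,0,0)); rect(3,87,n-20,n+20,32,(0,0,255))
    for q in(1,-1): rect(-83,-17,q*107,q*129,52,(255,255,0))
    cv2.imwrite(out,im)
if __name__=="__main__":
    ox,oy,yaw=map(float,sys.argv[1:4])
    ov("side","pics/s8f.png",ox,oy,yaw,165,185,295,300,6,"pics/ovs.png")
    ov("top","pics/t8f.png",ox,oy,yaw,200,150,300,240,8,"pics/ovt.png")
E
python3 ov.py 630.6 3.9 9.4
```

```text
(no output)
```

View pics/ovs.png

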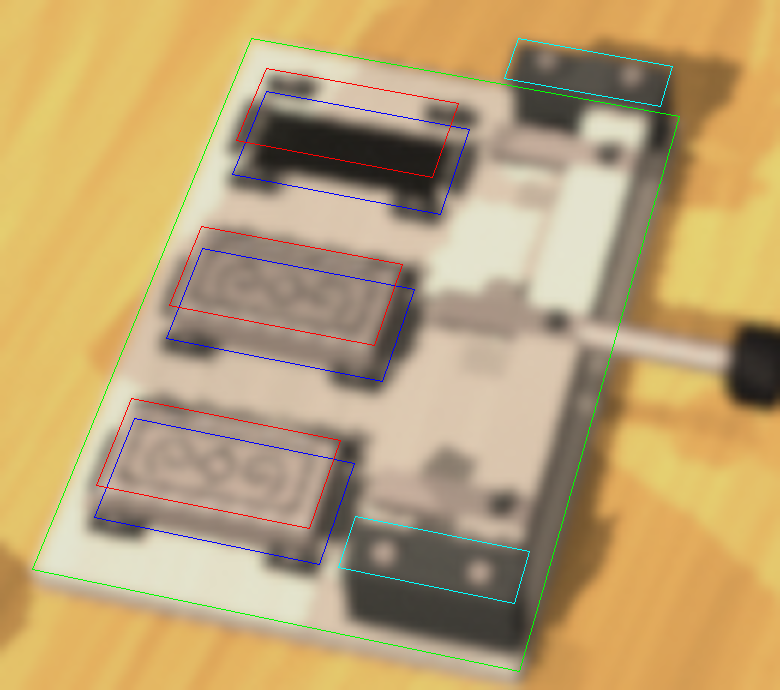

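View pics/ovt.png

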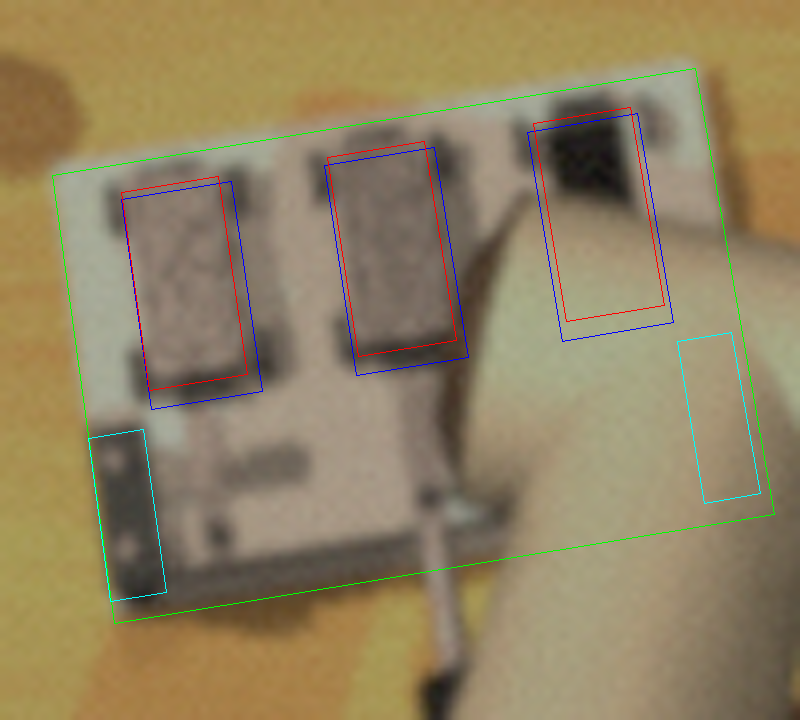

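```bash
python3 go.py 675 11.7 110 99.6
```

```text
t 16.0 tcp [ 472.8 -266.8  202.4] yaw 99.1 F [ 0.5  0.1 -0.1] w 60.8 j6 [-12.  15. -13.  -0. -62. -68.]
shift [-0.2441  0.2427  0.0922] rot [ 0.08 -0.12 -0.45] |d|mm 356
```

Request:
{"method": "jog_arm", "body": {
  "moves": "0.3 -0.03 0.03 0 0 0 0;0.3 -0.06 0.06 0 0 0 0;0.3 -0.09 0.09 0.01 0 0 0;0.3 -0.12 0.12 0.02 0 0 0;0.3 -0.15 0.15 0.03 0 0 -0.45;0.3 -0.18 0.18 0.045 0 0 -0.45;0.3 -0.21 0.21 0.06 0 0 -0.45;0.3 -0.23 0.23 0.08 0 0 -0.45;0.3 -0.244 0.2427 0.092 0 0 -0.45;0.3 -0.244 0.2427 0.092 0 0 -0.45;0.3 -0.244 0.2427 0.092 0 0 -0.45;0.3 -0.244 0.2427 0.092 0 0 -0.45"
}}

```text
time: 17.2
tcp_pos: [675.2, 12.1, 112.5]
eef_rot: [[-0.986, -0.169, 0.001], [-0.169, 0.986, -0.0], [-0.001, -0.0, -1.0]]
wrist_force: [-0.2, -0.3, 0.0]
width: 61.0
```

```bash
python3 go.py 675 11.7 15 99.6; python3 - <<'E'
from h import *
c=cam("side");crop(c,"s9.png",165,155,295,300,5)
E
```

```text
t 17.2 tcp [675.2  12.1 112.5] yaw 99.7 F [-0.2 -0.3  0. ] w 61.0 j6 [ 15.  32.  -0.   0. -58. -95.]
shift [ 0.0004 -0.0003  0.0975] rot [-0.01  0.05  0.12] |d|mm 97
```

View pics/s9.png

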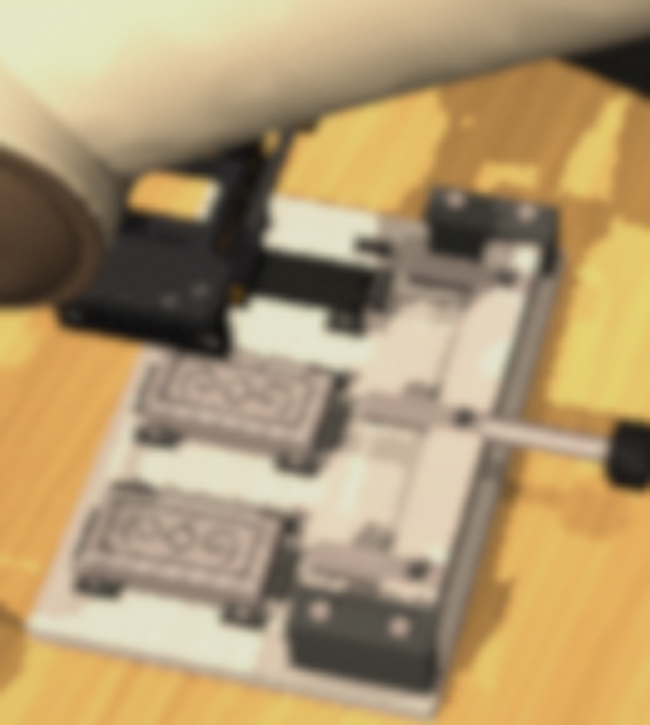

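Arm is clear; descend with open fingers around the middle lid.

Request:
{"method": "jog_arm", "body": {
  "moves": "0.3 0 0 0.03 0 0 0;0.3 0 0 0.055 0 0 0;0.3 0 0 0.075 0 0 0;0.3 0 0 0.088 0 0 0;0.3 0 0 0.094 0 0 0;0.3 0 0 0.097 0 0 0;0.3 0 0 0.097 0 0 0;0.3 0 0 0.097 0 0 0"
}}

```text
time: 18.05
tcp_pos: [676.2, 12.8, 15.5]
eef_rot: [[-0.986, -0.169, 0.002], [-0.169, 0.986, 0.0], [-0.002, -0.0, -1.0]]
wrist_force: [-0.4, -0.3, -0.3]
width: 60.8
```

```bash
python3 go.py 675 11.7 15 99.6; python3 - <<'E'
from h import *
c=cam("side");crop(c,"s10.png",165,155,295,300,5)
E
```

```text
t 18.05 tcp [676.2  12.8  15.5] yaw 99.8 F [-0.4 -0.3 -0.3] w 60.8 j6 [ 15.  38.  -5.   0. -47. -95.]
shift [ 0.0014 -0.0009  0.0005] rot [-0.    0.11  0.16] |d|mm 2
```

View pics/s10.png

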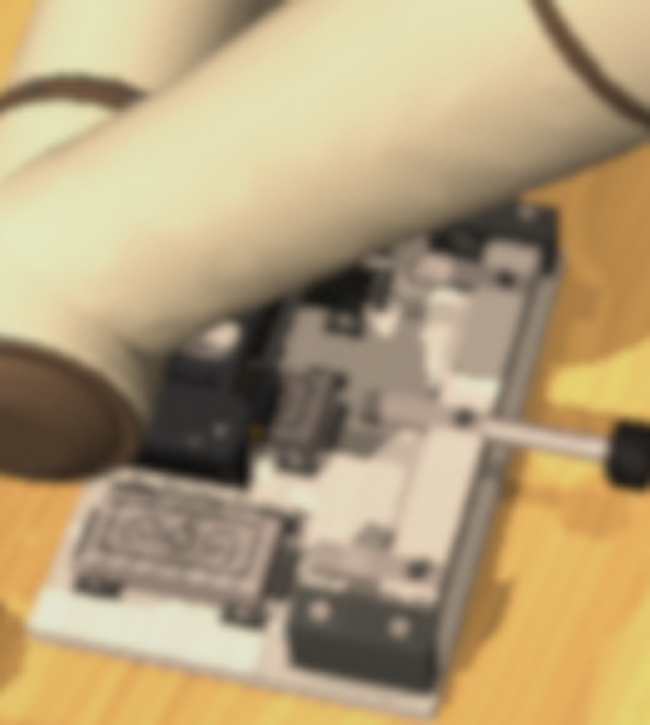

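Request:
{"method": "jog_arm", "body": {
  "moves": "0.3 0.0014 -0.0009 0 0 0 0.2;0.3 0.0014 -0.0009 0 0 0 0.2;0.75 0.0014 -0.0009 0 0 0 0.2;0.75 0.0014 -0.0009 0 0 0 0.2;0.75 0.0014 -0.0009 0 0 0 0.2;0.75 0.0014 -0.0009 0 0 0 0.2;0.75 0.0014 -0.0009 0 0 0 0.2;0.75 0.0014 -0.0009 0 0 0 0.2"
}}

```text
time: 18.9
tcp_pos: [674.2, 11.7, 14.3]
eef_rot: [[-0.986, -0.166, 0.0], [-0.166, 0.986, 0.0], [-0.0, 0.0, -1.0]]
wrist_force: [0.7, 0.3, 0.6]
width: 39.7
```

Request:
{"method": "jog_arm", "body": {
  "moves": "0.75 0 0.001 0 0 0 0;0.75 0 0.002 0 0 0 0;0.75 0 0.002 0 0 0 0"
}}

```text
time: 19.2
tcp_pos: [673.8, 13.7, 14.3]
eef_rot: [[-0.986, -0.166, -0.0], [-0.166, 0.986, -0.0], [0.0, -0.0, -1.0]]
wrist_force: [-0.5, -0.8, 0.3]
width: 39.7
```

Request:
{"method": "jog_arm", "body": {
  "moves": "0.75 0 0.001 0 0 0 0;0.75 0 0.002 0 0 0 0;0.75 0 0.002 0 0 0 0"
}}

```text
time: 19.5
tcp_pos: [673.9, 13.9, 14.4]
eef_rot: [[-0.986, -0.167, 0.0], [-0.167, 0.986, -0.002], [0.0, -0.002, -1.0]]
wrist_force: [2.3, -6.6, -0.5]
width: 40.1
```

Request:
{"method": "jog_arm", "body": {
  "moves": "0.75 0 -0.002 0 0 0 0;0.75 0 -0.004 0 0 0 0;0.75 0 -0.005 0 0 0 0;0.75 0 -0.006 0 0 0 0;0.75 0 -0.006 0 0 0 0"
}}

```text
time: 20.0
tcp_pos: [674.6, 9.8, 14.3]
eef_rot: [[-0.986, -0.166, -0.0], [-0.166, 0.986, 0.0], [0.0, 0.0, -1.0]]
wrist_force: [-0.2, 0.6, 0.2]
width: 39.5
```

Request:
{"method": "jog_arm", "body": {
  "moves": "0.75 0 -0.002 0 0 0 0;0.75 0 -0.002 0 0 0 0;0.75 0 -0.002 0 0 0 0"
}}

```text
time: 20.3
tcp_pos: [674.7, 8.4, 14.3]
eef_rot: [[-0.986, -0.166, -0.0], [-0.166, 0.986, 0.001], [0.0, 0.001, -1.0]]
wrist_force: [-1.5, 4.4, 0.3]
width: 39.6
```

Request:
{"method": "jog_arm", "body": {
  "moves": "0.75 0 0.002 0 0 0 0;0.75 0 0.003 0 0 0 0;0.75 -0.001 0.003 0 0 0 0;0.75 -0.002 0.003 0 0 0 0;0.75 -0.002 0.003 0 0 0 0"
}}

```text
time: 20.8
tcp_pos: [676.4, 10.7, 14.3]
eef_rot: [[-0.986, -0.166, -0.0], [-0.166, 0.986, -0.0], [0.0, -0.0, -1.0]]
wrist_force: [0.0, -0.4, 0.4]
width: 39.9
```

Request:
{"method": "jog_arm", "body": {
  "moves": "0.75 -0.002 0 0 0 0 0;0.75 -0.002 0 0 0 0 0"
}}

```text
time: 21.0
tcp_pos: [676.7, 10.7, 14.3]
eef_rot: [[-0.986, -0.166, -0.004], [-0.166, 0.986, -0.001], [0.004, -0.0, -1.0]]
wrist_force: [-4.4, -1.2, 3.5]
width: 39.9
```

Request:
{"method": "jog_arm", "body": {
  "moves": "0.75 -0.002 0 0 0 0 0;0.75 -0.002 0 0 0 0 0"
}}

```text
time: 21.2
tcp_pos: [676.7, 10.7, 14.3]
eef_rot: [[-0.986, -0.165, -0.009], [-0.165, 0.986, -0.002], [0.009, -0.0, -1.0]]
wrist_force: [-8.3, -0.7, 6.8]
width: 39.7
```

Upper x limit at 676.6. Now the other way.

Request:
{"method": "jog_arm", "body": {
  "moves": "0.75 0.002 0 0 0 0 0;0.75 0.004 0 0 0 0 0;0.75 0.006 0 0 0 0 0;0.75 0.008 0 0 0 0 0;0.75 0.008 0 0 0 0 0"
}}

```text
time: 21.7
tcp_pos: [672.6, 10.5, 14.3]
eef_rot: [[-0.986, -0.166, 0.0], [-0.166, 0.986, 0.0], [-0.001, 0.0, -1.0]]
wrist_force: [-0.6, -0.2, -0.1]
width: 39.5
```

Request:
{"method": "jog_arm", "body": {
  "moves": "0.75 0.002 0 0 0 0 0;0.75 0.002 0 0 0 0 0"
}}

```text
time: 21.9
tcp_pos: [670.8, 10.2, 14.4]
eef_rot: [[-0.986, -0.166, 0.001], [-0.166, 0.986, 0.0], [-0.001, 0.0, -1.0]]
wrist_force: [1.4, 0.2, -1.1]
width: 39.7
```

Request:
{"method": "jog_arm", "body": {
  "moves": "0.75 0.002 0 0 0 0 0;0.75 0.002 0 0 0 0 0"
}}

```text
time: 22.1
tcp_pos: [670.7, 10.2, 14.9]
eef_rot: [[-0.986, -0.167, 0.005], [-0.167, 0.986, 0.001], [-0.006, 0.0, -1.0]]
wrist_force: [5.0, 0.8, -3.5]
width: 39.7
```

```bash
python3 go.py 673.7 10.7 60 99.6;  python3 - <<'E'
from h import *
s=cam("side")
im=cv2.imread("pics/s8f.png");cv2.imwrite("pics/s8t.png",cv2.resize(im[310:420,120:310],None,fx=4,fy=4,interpolation=2))
E
```

```text
t 22.1 tcp [670.7  10.2  14.9] yaw 99.6 F [ 5.   0.8 -3.5] w 39.7 j6 [ 15.  37.  -6.   0. -46. -95.]
shift [-0.0033  0.     -0.0451] rot [ 0.    0.32 -0.01] |d|mm 45
```

View pics/s8t.png

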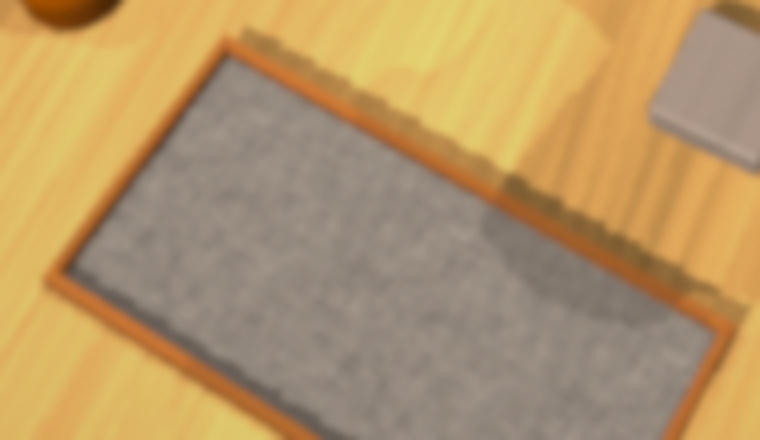

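```bash
python3 - <<'E'
from h import *
s=cam("side")
g=lambda p:px2w(s,(p[0]+.5)/4-.5+120,(p[1]+.5)/4-.5+310,14)[:2]
a,b,c=g((227,38)),g((735,327)),g((47,280))
print(a,b,c,np.linalg.norm(a-b),np.linalg.norm(a-c),"ctr",(b+c)/2,np.degrees(np.arctan2(*(a-b)[::-1])))
E
```

```text
[649.82485702 234.47465344] [345.48964893 273.9471414 ] [668.02608921 381.58532611] 306.8843368243073 148.23236780540526 ctr [506.75786907 327.76623376] -7.3900475629825895
```

Request:
{"method": "jog_arm", "body": {
  "moves": "0.75 -0.0035 0 0 0 0 0;0.75 -0.005 0 0 0 0 0;0.75 -0.005 0 -0.01 0 0 0;0.75 -0.005 0 -0.03 0 0 0;0.75 -0.005 0 -0.06 0 0 0;0.75 -0.005 0 -0.09 0 0 0;0.75 -0.005 0 -0.1 0 0 0;0.75 -0.005 0 -0.1 0 0 0"
}}

```text
time: 23.0
tcp_pos: [674.1, 10.6, 116.3]
eef_rot: [[-0.986, -0.166, 0.004], [-0.166, 0.986, 0.001], [-0.004, 0.0, -1.0]]
wrist_force: [0.1, 0.4, -1.1]
width: 39.7
```

```bash
python3 go.py 557.6 321.6 100 172.7;  python3 - <<'E'
from h import *
c=cam("side");crop(c,"s11.png",165,155,295,300,5)
E
```

```text
t 23.0 tcp [674.1  10.6 116.3] yaw 99.5 F [ 0.1  0.4 -1.1] w 39.7 j6 [ 15.  31.  -0.  -0. -58. -95.]
shift [0.0634 0.326  0.0162] rot [ -0.12   0.2  -73.16] |d|mm 332
```

View pics/s11.png

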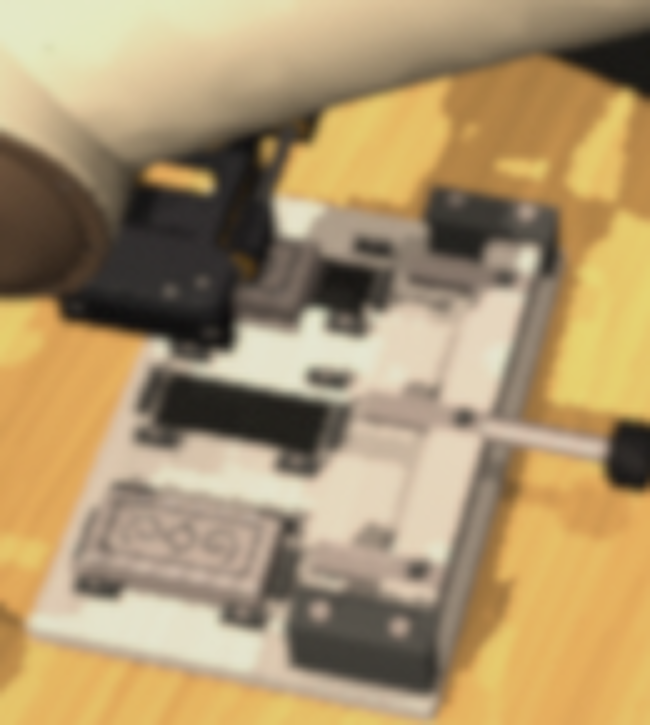

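Request:
{"method": "jog_arm", "body": {
  "moves": "0.75 0.006 0.03 0 0 0 -7;0.75 0.012 0.06 0 0 0 -14;0.75 0.018 0.09 0 0 0 -21;0.75 0.024 0.12 0 0 0 -28;0.75 0.03 0.15 0 0 0 -35;0.75 0.036 0.18 0 0 0 -42;0.75 0.042 0.21 0 0 0 -49;0.75 0.048 0.24 0.01 0 0 -56;0.75 0.054 0.27 0.02 0 0 -63;0.75 0.06 0.3 0.03 0 0 -70;0.75 0.0634 0.326 0.04 0 0 -73.2;0.75 0.0634 0.326 0.04 0 0 -73.2"
}}

```text
time: 24.25
tcp_pos: [553.8, 322.8, 70.2]
eef_rot: [[-0.123, -0.992, -0.006], [-0.992, 0.123, -0.004], [0.005, 0.005, -1.0]]
wrist_force: [0.0, -0.7, -1.2]
width: 40.0
```

Request:
{"method": "jog_arm", "body": {
  "moves": "0.75 0 0 0 0 0 0;0.75 0 0 0 0 0 0"
}}

```text
time: 24.45
tcp_pos: [556.6, 320.4, 73.5]
eef_rot: [[-0.127, -0.992, -0.001], [-0.992, 0.127, -0.001], [0.001, 0.001, -1.0]]
wrist_force: [0.7, -1.1, -1.4]
width: 39.7
```

```bash
python3 go.py 557.6 321.6 9.5 172.7
```

```text
t 24.45 tcp [556.6 320.4  73.5] yaw 172.7 F [ 0.7 -1.1 -1.4] w 39.7 j6 [ 44.  31.  -7.  -0. -51. -52.]
shift [-0.0014 -0.0009  0.064 ] rot [ 0.07 -0.08 -0.02] |d|mm 64
```

Request:
{"method": "jog_arm", "body": {
  "moves": "0.75 -0.0014 -0.0009 0.02 0 0 0;0.75 -0.0014 -0.0009 0.04 0 0 0;0.75 -0.0014 -0.0009 0.054 0 0 0;0.75 -0.0014 -0.0009 0.06 0 0 0;0.75 -0.0014 -0.0009 0.064 0 0 0;0.75 -0.0014 -0.0009 0.064 0 0 0;0.75 -0.0014 -0.0009 0.064 0 0 0"
}}

```text
time: 25.15
tcp_pos: [558.4, 323.0, 11.1]
eef_rot: [[-0.126, -0.992, 0.001], [-0.992, 0.126, 0.001], [-0.001, -0.001, -1.0]]
wrist_force: [0.1, -0.9, -1.2]
width: 39.9
```

Request:
{"method": "jog_arm", "body": {
  "moves": "0.4 0 0 0.0005 0 0 0;0.4 0 0 0.0005 0 0 0;0.4 0 0 0.0005 0 0 0;0.4 0 0 0.0005 0 0 0;0.4 0 0 -0.02 0 0 0;0.4 0 0 -0.06 0 0 0;0.4 0 0 -0.1 0 0 0;0.4 0 0 -0.1 0 0 0"
}}

```text
time: 25.95
tcp_pos: [561.4, 325.3, 117.5]
eef_rot: [[-0.125, -0.992, 0.011], [-0.992, 0.125, 0.008], [-0.009, -0.01, -1.0]]
wrist_force: [0.8, 0.4, -0.2]
width: 52.4
```

```bash
python3 go.py 660 94.9 110 99.6
```

```text
t 25.95 tcp [561.4 325.3 117.5] yaw 172.8 F [ 0.8  0.4 -0.2] w 52.4 j6 [ 44.  29.  -5.   0. -56. -52.]
shift [ 0.2164 -0.1265  0.0068] rot [-0.16  0.81 73.24] |d|mm 251
```

Request:
{"method": "jog_arm", "body": {
  "moves": "0.3 0.02 -0.012 0 0 0 7;0.3 0.04 -0.024 0 0 0 14;0.3 0.06 -0.036 0 0 0 21;0.3 0.08 -0.048 0 0 0 28;0.3 0.1 -0.06 0 0 0 35;0.3 0.12 -0.072 0 0 0 42;0.3 0.14 -0.084 0 0 0 49;0.3 0.16 -0.095 0 0 0 56;0.3 0.18 -0.106 0 0 0 63;0.3 0.2 -0.118 0 0 0 70;0.3 0.2164 -0.1265 0.005 0 0 73.2;0.3 0.2164 -0.1265 0.005 0 0 73.2"
}}

```text
time: 27.15
tcp_pos: [655.9, 89.8, 103.9]
eef_rot: [[-0.987, -0.163, -0.002], [-0.163, 0.987, -0.001], [0.002, -0.0, -1.0]]
wrist_force: [-1.0, 0.3, 0.4]
width: 61.1
```

Request:
{"method": "jog_arm", "body": {
  "moves": "0.3 0 0 0 0 0 0;0.3 0 0 0 0 0 0;0.3 0 0 0 0 0 0"
}}

```text
time: 27.45
tcp_pos: [655.9, 93.0, 105.5]
eef_rot: [[-0.986, -0.168, 0.0], [-0.168, 0.986, 0.0], [-0.0, 0.0, -1.0]]
wrist_force: [-0.2, 0.2, -0.2]
width: 61.0
```

```bash
python3 go.py 660 94.9 14.5 99.6; python3 - <<'E'
from h import *
c=cam("side");cv2.imwrite("pics/s12.png",c["pixels"][:,:,::-1])
E
```

```text
t 27.45 tcp [655.9  93.  105.5] yaw 99.6 F [-0.2  0.2 -0.2] w 61.0 j6 [  22.   31.   -2.   -0.  -56. -102.]
shift [-0.0043  0.0012  0.091 ] rot [0.01 0.01 0.04] |d|mm 91
```

View pics/s12.png

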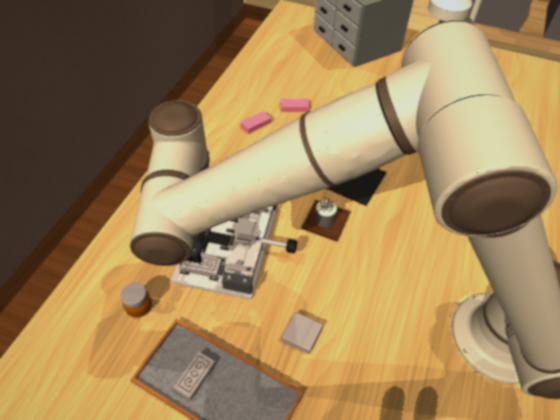

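Request:
{"method": "jog_arm", "body": {
  "moves": "0.3 -0.0043 0.0012 0.02 0 0 0;0.3 -0.0043 0.0012 0.045 0 0 0;0.3 -0.0043 0.0012 0.065 0 0 0;0.3 -0.0043 0.0012 0.08 0 0 0;0.3 -0.0043 0.0012 0.088 0 0 0;0.3 -0.0043 0.0012 0.091 0 0 0;0.3 -0.0043 0.0012 0.091 0 0 0;0.3 -0.0043 0.0012 0.091 0 0 0"
}}

```text
time: 28.3
tcp_pos: [660.8, 94.2, 15.4]
eef_rot: [[-0.986, -0.166, 0.002], [-0.166, 0.986, 0.001], [-0.002, 0.0, -1.0]]
wrist_force: [-0.5, -0.6, -0.0]
width: 60.8
```

```bash
python3 go.py 660 94.9 14.5 99.6
```

```text
t 28.3 tcp [660.8  94.2  15.4] yaw 99.6 F [-0.5 -0.6 -0. ] w 60.8 j6 [  22.   37.   -6.    0.  -47. -102.]
shift [0.0007 0.0008 0.0009] rot [ 0.01  0.11 -0.03] |d|mm 1
```

Request:
{"method": "jog_arm", "body": {
  "moves": "0.3 0.0005 0.0008 0.0005 0 0 0;0.75 0.0005 0.0008 0.0005 0 0 0;0.75 0.0005 0.0008 0.0005 0 0 0;0.75 0.0005 0.0008 0.0005 0 0 0;0.75 0.0005 0.0008 0.0005 0 0 0;0.75 0.0005 0.0008 0.0005 0 0 0;0.75 0.0005 0.0008 0.0005 0 0 0"
}}

```text
time: 29.0
tcp_pos: [659.6, 94.8, 14.0]
eef_rot: [[-0.986, -0.166, 0.0], [-0.166, 0.986, 0.0], [-0.0, 0.0, -1.0]]
wrist_force: [-0.2, 0.8, 1.8]
width: 40.2
```

Request:
{"method": "jog_arm", "body": {
  "moves": "0.75 0 0 -0.01 0 0 0;0.75 0 0 -0.03 0 0 0;0.75 0 0 -0.06 0 0 0;0.75 0 0 -0.09 0 0 0;0.75 0 0 -0.1 0 0 0;0.75 0 0 -0.1 0 0 0;0.75 0 0 -0.1 0 0 0"
}}

```text
time: 29.7
tcp_pos: [658.4, 94.5, 112.5]
eef_rot: [[-0.986, -0.165, -0.002], [-0.165, 0.986, -0.0], [0.002, 0.0, -1.0]]
wrist_force: [0.1, -0.7, -1.7]
width: 40.0
```

```bash
python3 go.py 458.4 334.4 90 172.7
```

```text
t 29.7 tcp [658.4  94.5 112.5] yaw 99.5 F [ 0.1 -0.7 -1.7] w 40.0 j6 [  22.   31.   -1.   -0.  -58. -102.]
shift [0.1575 0.2697 0.0229] rot [  0.1   -0.11 -73.18] |d|mm 313
```

Request:
{"method": "jog_arm", "body": {
  "moves": "0.75 0.014 0.025 0 0 0 -7;0.75 0.028 0.05 0 0 0 -14;0.75 0.043 0.075 0 0 0 -21;0.75 0.058 0.1 0 0 0 -28;0.75 0.073 0.125 0 0 0 -35;0.75 0.088 0.15 0 0 0 -42;0.75 0.103 0.175 0 0 0 -49;0.75 0.118 0.2 0.005 0 0 -56;0.75 0.133 0.225 0.01 0 0 -63;0.75 0.147 0.25 0.015 0 0 -70;0.75 0.1575 0.2697 0.0229 0 0 -73.2;0.75 0.1575 0.2697 0.0229 0 0 -73.2"
}}

```text
time: 30.9
tcp_pos: [456.7, 334.9, 88.0]
eef_rot: [[-0.123, -0.992, -0.004], [-0.992, 0.123, -0.004], [0.004, 0.004, -1.0]]
wrist_force: [-0.1, -0.4, -0.9]
width: 39.8
```

Request:
{"method": "jog_arm", "body": {
  "moves": "0.75 0 0 0 0 0 0;0.75 0 0 0 0 0 0;0.75 0 0 0 0 0 0"
}}

```text
time: 31.2
tcp_pos: [459.9, 333.7, 90.7]
eef_rot: [[-0.128, -0.992, -0.0], [-0.992, 0.128, -0.0], [0.0, 0.0, -1.0]]
wrist_force: [0.4, -0.2, -0.3]
width: 39.7
```

```bash
python3 go.py 458.4 334.4 9.5 172.7
```

```text
t 31.2 tcp [459.9 333.7  90.7] yaw 172.7 F [ 0.4 -0.2 -0.3] w 39.7 j6 [ 52.  24. -18.   0. -49. -60.]
shift [-0.0005  0.0015  0.0812] rot [ 0.01 -0.02 -0.04] |d|mm 81
```

Request:
{"method": "jog_arm", "body": {
  "moves": "0.75 0 0.0015 0.02 0 0 0;0.75 0 0.0015 0.045 0 0 0;0.75 0 0.0015 0.063 0 0 0;0.75 0 0.0015 0.074 0 0 0;0.75 0 0.0015 0.0785 0 0 0;0.75 0 0.0015 0.081 0 0 0;0.75 0 0.0015 0.081 0 0 0;0.75 0 0.0015 0.081 0 0 0"
}}

```text
time: 32.0
tcp_pos: [458.4, 335.2, 10.8]
eef_rot: [[-0.126, -0.992, 0.001], [-0.992, 0.126, 0.001], [-0.001, -0.001, -1.0]]
wrist_force: [1.0, 0.6, -1.0]
width: 39.6
```

Request:
{"method": "jog_arm", "body": {
  "moves": "0.4 0 0 0 0 0 0;0.4 0 0 0 0 0 0;0.4 0 0 0 0 0 0;0.4 0 0 0 0 0 0;0.4 0 0 -0.02 0 0 0;0.4 0 0 -0.06 0 0 0;0.4 0 0 -0.1 0 0 0;0.4 0 0 -0.14 0 0 0;0.4 0 0 -0.14 0 0 0;0.4 0 0 -0.14 0 0 0"
}}

```text
time: 33.0
tcp_pos: [457.9, 335.0, 151.0]
eef_rot: [[-0.126, -0.992, 0.001], [-0.992, 0.126, 0.002], [-0.002, -0.001, -1.0]]
wrist_force: [0.1, -0.3, -0.5]
width: 52.1
```

```bash
python3 go.py 380 -250 150 182; python3 - <<'E'
from h import *
c=cam("side");cv2.imwrite("pics/s13.png",c["pixels"][:,:,::-1])
c=cam("top");cv2.imwrite("pics/t13.png",c["pixels"][:,:,::-1]);crop(c,"t13c.png",310,170,450,290,5)
E
```

```text
t 33.0 tcp [457.9 335.  151. ] yaw 172.7 F [ 0.1 -0.3 -0.5] w 52.1 j6 [ 53.  20. -14.  -0. -56. -60.]
shift [ 5.901e-01  3.300e-03 -4.000e-04] rot [-0.06  0.13 -9.26] |d|mm 590
```

View pics/s13.png

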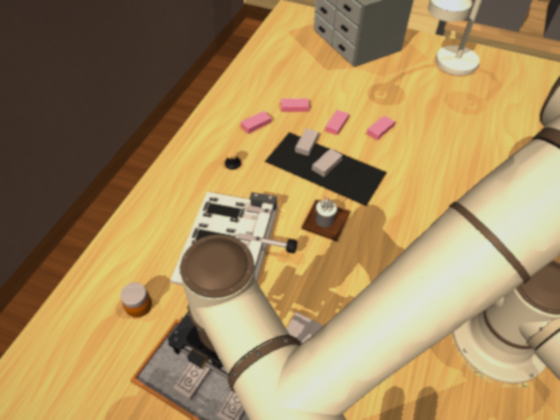

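View pics/t13.png

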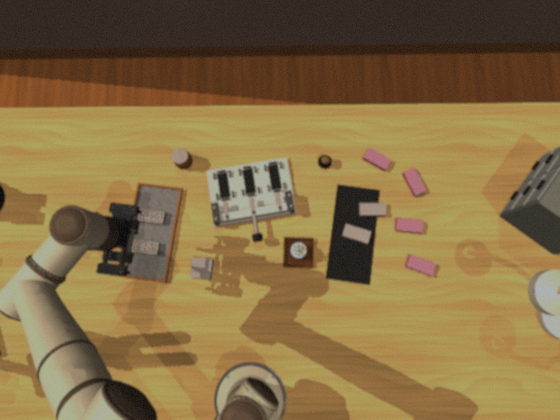

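```bash
python3 - <<'E'
import cv2
im=cv2.imread("pics/s13.png");cv2.imwrite("pics/s13c.png",cv2.resize(im[120:205,260:395],None,fx=6,fy=6,interpolation=2))
E
```

```text
(no output)
```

View pics/s13c.png

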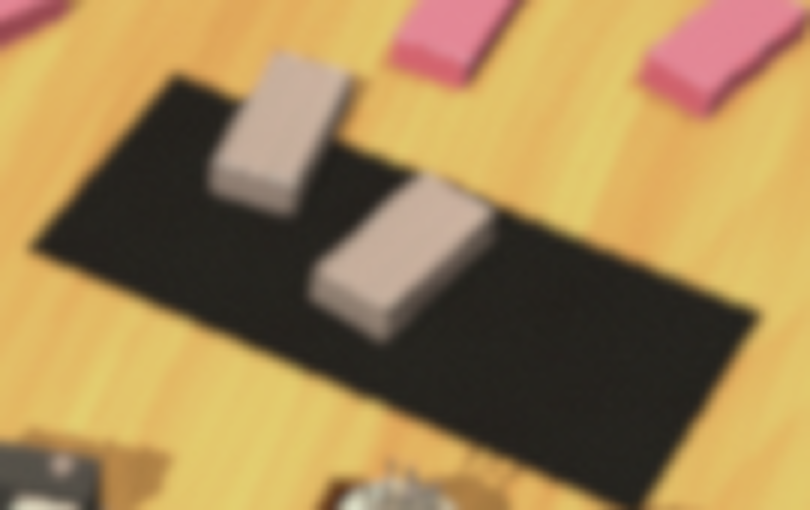

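View pics/t13c.png

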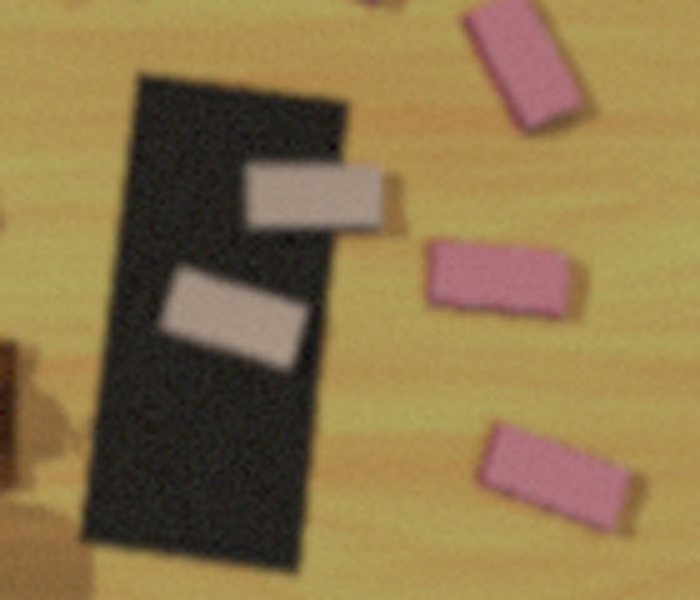

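```bash
cat > m1.py <<'E'
from h import *
t=cam("top");s=cam("side")
def poly(n,c,pts,x0,y0,S,z):
    W=np.array([px2w(c,(p[0]+.5)/S-.5+x0,(p[1]+.5)/S-.5+y0,z)[:2] for p in pts])
    print(n,"ctr",W.mean(0).round(1),"edges",[round(float(np.linalg.norm(W[i]-W[i-1])),1) for i in range(len(W))],
     "ang",[round(float(np.degrees(np.arctan2(*(W[(i+1)%len(W)]-W[i])[::-1]))),1) for i in range(len(W))])
if __name__=="__main__":
    poly("A s",s,[(280,52),(354,78),(293,192),(210,163)],260,120,6,23)
    poly("A t",t,[(243,162),(382,163),(382,230),(245,231)],310,170,5,23)
    poly("B s",s,[(425,172),(494,212),(382,314),(313,270)],260,120,6,23)
    poly("B t",t,[(180,267),(308,303),(293,373),(160,330)],310,170,5,23)
    poly("mat s",s,[(177,72),(762,315),(638,510),(32,247)],260,120,6,3)
    poly("mat t",t,[(140,73),(348,101),(298,572),(83,543)],310,170,5,3)
E
python3 m1.py
```

```text
A s ctr [ 576.8 -382.2] edges [83.4, 38.9, 82.8, 42.0] ang [175.1, 89.3, -3.8, -92.9]
A t ctr [ 581.9 -385.2] edges [44.9, 88.5, 43.5, 86.7] ang [-90.7, 177.3, 90.3, -0.4]
B s ctr [ 500.  -329.4] edges [83.2, 39.3, 84.2, 39.6] ang [161.8, 71.3, -19.7, -109.0]
B t ctr [ 503.8 -333.1] edges [42.5, 83.3, 45.7, 87.0] ang [-106.2, 165.9, 71.7, -18.9]
mat s ctr [ 501.1 -323.8] edges [136.6, 306.8, 133.4, 304.3] ang [171.4, 80.8, -8.0, -98.1]
mat t ctr [ 506.8 -325.2] edges [308.0, 136.3, 306.4, 135.3] ang [-98.2, 171.7, 82.4, -8.1]
```

```bash
python3 go.py 579 -383.7 120 178.7
```

```text
t 33.2 tcp [457.2 334.  148.3] yaw 172.7 F [-0.6 -0.5 -0.5] w 52.3 j6 [ 53.  20. -14.  -0. -56. -60.]
shift [ 0.6965 -0.2115  0.0298] rot [ 0.12 -0.16 -5.95] |d|mm 728
```

Request:
{"method": "jog_arm", "body": {
  "moves": "0.3 0.04 -0.012 0 0 0 0;0.3 0.085 -0.025 0 0 0 0;0.3 0.13 -0.039 0 0 0 0;0.3 0.175 -0.053 0 0 0 0;0.3 0.22 -0.066 0 0 0 0;0.3 0.265 -0.08 0 0 0 0;0.3 0.31 -0.094 0 0 0 -1;0.3 0.355 -0.107 0 0 0 -2;0.3 0.4 -0.12 0 0 0 -3;0.3 0.445 -0.134 0 0 0 -4;0.3 0.49 -0.148 0 0 0 -5;0.3 0.535 -0.162 0 0 0 -6"
}}

```text
time: 34.4
tcp_pos: [550.6, -218.4, 148.5]
eef_rot: [[-0.021, -1.0, -0.003], [-1.0, 0.021, 0.0], [-0.0, 0.003, -1.0]]
wrist_force: [0.5, 0.0, 0.3]
width: 61.1
```

```bash
python3 go.py 579 -383.7 100 178.7
```

```text
t 34.4 tcp [ 550.6 -218.4  148.5] yaw 178.8 F [0.5 0.  0.3] w 61.1 j6 [ -6.  22. -10.  -0. -57.   5.]
shift [ 0.1647 -0.032   0.0484] rot [0.15 0.01 0.09] |d|mm 175
```

Request:
{"method": "jog_arm", "body": {
  "moves": "0.3 0.04 -0.01 0.01 0 0 0;0.3 0.08 -0.02 0.02 0 0 0;0.3 0.12 -0.025 0.03 0 0 0;0.3 0.15 -0.03 0.045 0 0 0;0.3 0.1647 -0.032 0.048 0 0 0;0.3 0.1647 -0.032 0.048 0 0 0;0.3 0.1647 -0.032 0.048 0 0 0;0.3 0.1647 -0.032 0.048 0 0 0"
}}

```text
time: 35.2
tcp_pos: [579.9, -380.6, 102.6]
eef_rot: [[-0.02, -1.0, 0.001], [-1.0, 0.02, -0.0], [0.0, -0.001, -1.0]]
wrist_force: [1.1, -0.6, -0.5]
width: 61.1
```

```bash
python3 go.py 579 -383.7 5.5 178.7; python3 - <<'E'
from h import *
c=cam("side");crop(c,"s14.png",230,60,395,205,5)
E
```

```text
t 35.2 tcp [ 579.9 -380.6  102.6] yaw 178.8 F [ 1.1 -0.6 -0.5] w 61.1 j6 [-20.  34.   2.  -0. -58.  19.]
shift [0.0031 0.0009 0.0971] rot [-0.03 -0.01  0.14] |d|mm 97
```

View pics/s14.png

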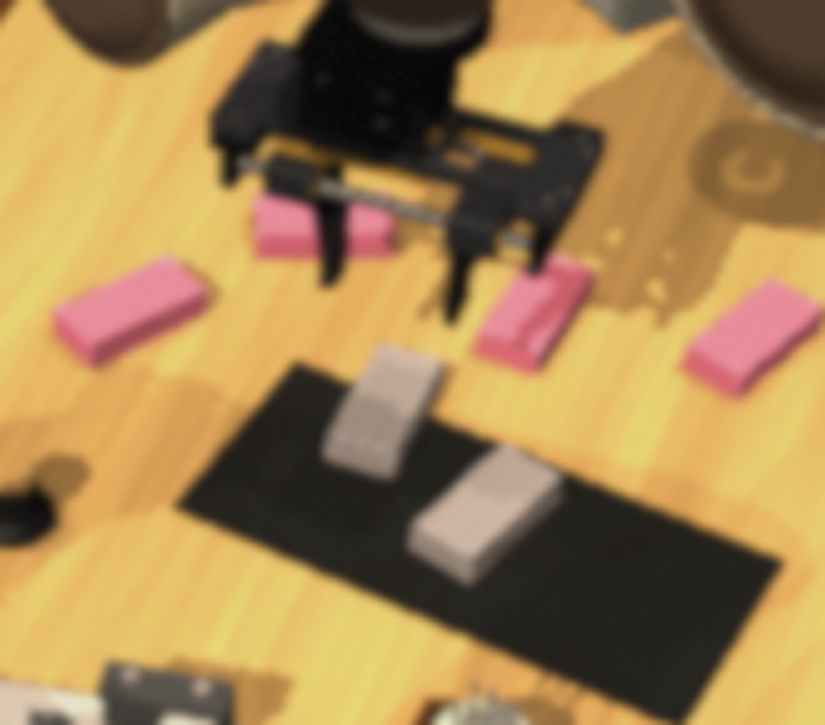

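```bash
python3 - <<'E'
from h import *
import cv2
s=cam("side");st=manip.sense();p=st["tcp_pos"];R=st["eef_rot"];print(p)
for d in(-30.5,-45,30.5,45,0):
    q=w2px(s,p+R[:,1]*d);print(d,((q-[230,60]+.5)*5-.5).round(1))
print(w2px(s,p),px2w(s,307.8,120.4,p[2]))
crop(s,"s15.png",285,85,335,135,14)
E
```

```text
[ 580.03962287 -380.61667     102.9283939 ]
-30.5 [336.8 276.3]
-45 [312. 269.]
30.5 [442.7 307.5]
45 [468.2 315. ]
0 [389.5 291.8]
[307.49103985 117.96239999] [ 575.96327946 -371.80008429  102.9283939 ]
```

View pics/s15.png

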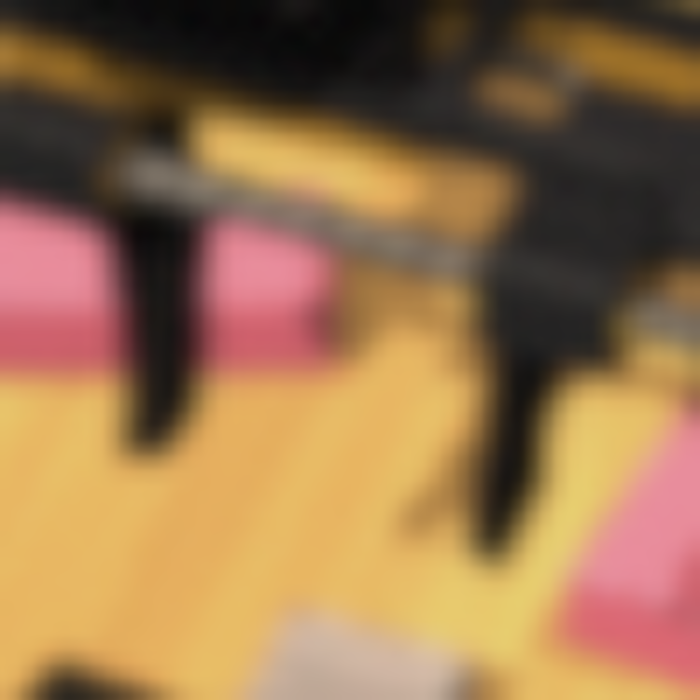

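Request:
{"method": "jog_arm", "body": {
  "moves": "0.3 0.0017 -0.0005 0.03 0 0 0.1;0.3 0.0017 -0.0005 0.055 0 0 0.1;0.3 0.0017 -0.0005 0.075 0 0 0.1;0.3 0.0017 -0.0005 0.088 0 0 0.1;0.3 0.0017 -0.0005 0.094 0 0 0.1;0.3 0.0017 -0.0005 0.097 0 0 0.1;0.3 0.0017 -0.0005 0.097 0 0 0.1;0.3 0.0017 -0.0005 0.097 0 0 0.1"
}}

```text
time: 36.1
tcp_pos: [580.7, -383.8, 6.1]
eef_rot: [[-0.023, -1.0, 0.002], [-1.0, 0.023, -0.001], [0.001, -0.002, -1.0]]
wrist_force: [-0.1, 0.2, -0.4]
width: 61.3
```

```bash
python3 go.py 580 -382.3 5.5 178.7
```

```text
t 36.1 tcp [ 580.7 -383.8    6.1] yaw 178.7 F [-0.1  0.2 -0.4] w 61.3 j6 [-20.  40.  -2.   0. -48.  19.]
shift [-0.0015  0.0007  0.0006] rot [-0.1  -0.05 -0.03] |d|mm 2
```

Request:
{"method": "jog_arm", "body": {
  "moves": "0.3 -0.0015 0 0.0005 0 0 0;0.75 -0.0015 0 0.0005 0 0 0;0.75 -0.0015 0 0.0005 0 0 0;0.75 -0.0015 0 0.0005 0 0 0;0.75 -0.0015 0 0.0005 0 0 0;0.75 -0.0015 0 0.0005 0 0 0;0.75 -0.0015 0 0.0005 0 0 0;0.75 -0.0015 0 -0.01 0 0 0;0.75 -0.0015 0 -0.04 0 0 0;0.75 -0.0015 0 -0.08 0 0 0;0.75 -0.0015 0 -0.1 0 0 0;0.75 -0.0015 0 -0.1 0 0 0"
}}

```text
time: 37.3
tcp_pos: [582.3, -383.2, 110.2]
eef_rot: [[-0.023, -1.0, 0.008], [-1.0, 0.023, -0.004], [0.004, -0.008, -1.0]]
wrist_force: [0.1, 0.6, -0.3]
width: 39.7
```

```bash
python3 go.py 689.2 -73.3 100 99.6; python3 - <<'E'
from h import *
c=cam("side");crop(c,"s16.png",285,75,345,145,10)
st=manip.sense();p=st["tcp_pos"];R=st["eef_rot"];s=c
# predicted lid corners if centred, bottom at tcp_z-2.3
for lx in(-42,42):
  for ly in(-20,20):
    for z in(-2.5,17.5):
      q=w2px(s,p+R[:,0]*lx+R[:,1]*ly+np.array([0,0,z]));print(lx,ly,z,((q-[285,75]+.5)*10-.5).round(0))
E
```

```text
t 37.3 tcp [ 582.3 -383.2  110.2] yaw 178.7 F [ 0.1  0.6 -0.3] w 39.7 j6 [-20.  34.   3.   0. -59.  19.]
shift [-0.3123 -0.0997  0.0098] rot [-0.54  0.14 79.09] |d|mm 328
-42 -20 -2.5 [101. 500.]
-42 -20 17.5 [104. 442.]
-42 20 -2.5 [242. 543.]
-42 20 17.5 [247. 485.]
42 -20 -2.5 [217. 310.]
42 -20 17.5 [221. 252.]
42 20 -2.5 [353. 350.]
42 20 17.5 [359. 292.]
```

View pics/s16.png

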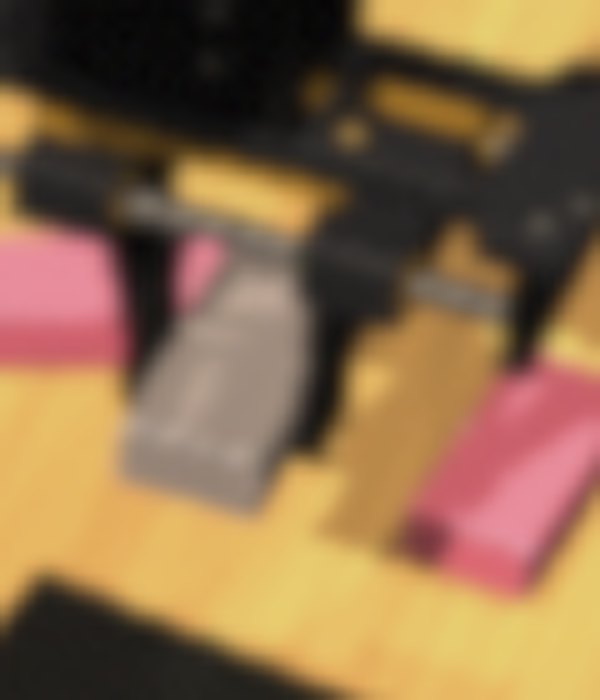

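```bash
python3 - <<'E'
from h import *
s=cam("side");st=manip.sense();p=st["tcp_pos"];R=st["eef_rot"]
print(p,w2px(s,(580.0,-371.1,102.9)),"obs 308.1 120.0")
f=lambda w:((w2px(s,w)-[285,75]+.5)*10-.5).round(0)
for ly in(20,26,32): print(ly,f(p-R[:,0]*9.5+R[:,1]*ly),f(p-R[:,0]*9.5+R[:,1]*ly+[0,0,20]))
print("1mm along lid px",(f(p-R[:,0]*10)-f(p))/10)
E
```

```text
[ 579.74374637 -381.72395006  105.2371356 ] [306.29267567 120.17488857] obs 308.1 120.0
20 [289. 468.] [295. 410.]
26 [310. 474.] [316. 416.]
32 [332. 480.] [337. 423.]
1mm along lid px [-1.3  2.3]
```

```bash
python3 - <<'E'
from h import *
c=s=cam("side");crop(c,"s17.png",285,75,345,145,10)
st=manip.sense();p=st["tcp_pos"];R=st["eef_rot"];print(p)
f=lambda w:((w2px(s,w)-[285,75]+.5)*10-.5)
im=cv2.imread("pics/s17.png")
for z in(-2.5,17.5):
    pts=np.array([f(p+R[:,0]*a+R[:,1]*b+np.array([0,0,z])) for a,b in((-42,-20),(-42,20),(42,20),(42,-20))]).round().astype(int)
    cv2.polylines(im,[pts],True,(0,0,255),1)
for q in(1,-1):
    pts=np.array([f(p+R[:,0]*a+R[:,1]*q*20+np.array([0,0,z])) for a,z in((-9.5,0),(9.5,0),(9.5,40),(-9.5,40))]).round().astype(int)
    cv2.polylines(im,[pts],True,(0,255,0),1)
cv2.imwrite("pics/s17o.png",im)
E
```

```text
[ 579.12880298 -381.47115234  103.9138392 ]
```

View pics/s17o.png

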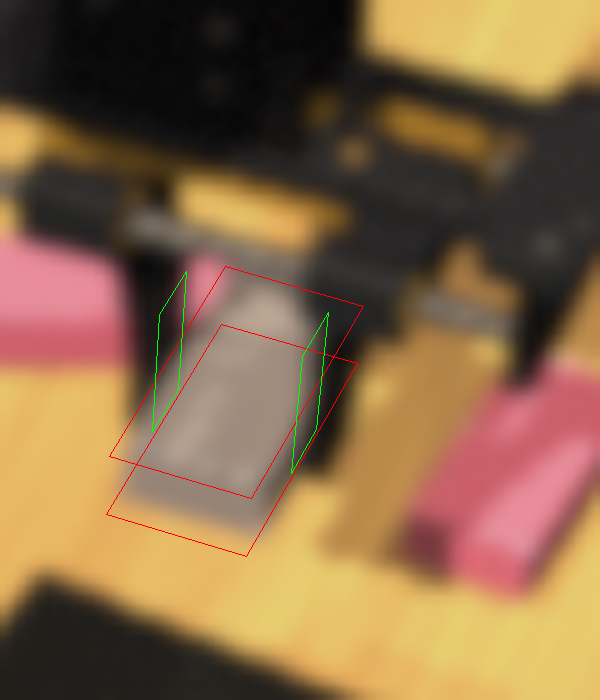

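```bash
python3 go.py 678.8 11.9 90 99.7
```

```text
t 37.45 tcp [ 579.1 -381.5  103.9] yaw 178.6 F [-0.3 -0.3 -1.8] w 39.8 j6 [-20.  34.   3.  -0. -59.  19.]
shift [-0.3956 -0.0902  0.0143] rot [ 1.400e-01 -1.000e-02  7.893e+01] |d|mm 406
```

Request:
{"method": "jog_arm", "body": {
  "moves": "0.75 -0.034 -0.008 0 0 0 7;0.75 -0.068 -0.016 0 0 0 14;0.75 -0.102 -0.024 0 0 0 21;0.75 -0.136 -0.032 0 0 0 28;0.75 -0.17 -0.04 0 0 0 35;0.75 -0.204 -0.048 0 0 0 42;0.75 -0.238 -0.056 0 0 0 49;0.75 -0.272 -0.064 0 0 0 56;0.75 -0.306 -0.071 0 0 0 63;0.75 -0.34 -0.078 0 0 0 70;0.75 -0.374 -0.086 0 0 0 77;0.75 -0.3956 -0.0902 0.014 0 0 78.9"
}}

```text
time: 38.65
tcp_pos: [680.5, 13.8, 90.8]
eef_rot: [[-0.986, -0.169, 0.001], [-0.169, 0.986, 0.0], [-0.001, -0.0, -1.0]]
wrist_force: [-0.5, -0.1, -0.8]
width: 39.3
```

Request:
{"method": "jog_arm", "body": {
  "moves": "0.75 0 0 0 0 0 0;0.75 0 0 0 0 0 0;0.75 0 0 0 0 0 0;0.75 0 0 0 0 0 0"
}}

```text
time: 39.05
tcp_pos: [679.4, 10.1, 91.0]
eef_rot: [[-0.986, -0.168, -0.0], [-0.168, 0.986, -0.0], [0.0, -0.0, -1.0]]
wrist_force: [0.0, -0.5, 0.0]
width: 39.4
```

```bash
python3 go.py 678.8 11.9 40 99.7; python3 - <<'E'
from h import *
c=cam("side");crop(c,"s18.png",165,155,295,300,5)
c=cam("top");crop(c,"t18.png",190,130,320,250,5)
E
```

```text
t 39.05 tcp [679.4  10.1  91. ] yaw 99.7 F [ 0.  -0.5  0. ] w 39.4 j6 [ 14.  33.  -1.   0. -56. -95.]
shift [0.0003 0.0018 0.051 ] rot [-0.01 -0.01 -0.02] |d|mm 51
```

View pics/s18.png

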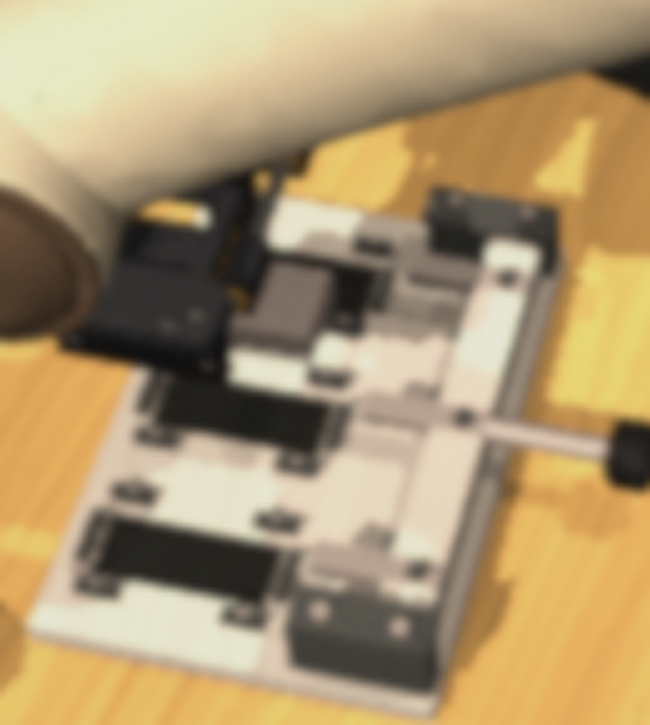

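```bash
python3 - <<'E'
import cv2,numpy as np
a=cv2.imread("pics/s11.png")[200:380,200:420];b=cv2.imread("pics/s18.png")[200:380,200:420]
o=np.hstack([cv2.resize(q,None,fx=1.8*2,fy=1.8*2,interpolation=2)[:, :400*2//2*1] for q in(a,b)])
im=np.vstack([cv2.resize(q[:,:],None,fx=3,fy=3) for q in(a,b)])
cv2.imwrite("pics/cmpa.png",cv2.resize(a,None,fx=3.5,fy=3.2));cv2.imwrite("pics/cmpb.png",cv2.resize(b,None,fx=3.5,fy=3.2))
E
```

```text
(no output)
```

View pics/cmpa.png

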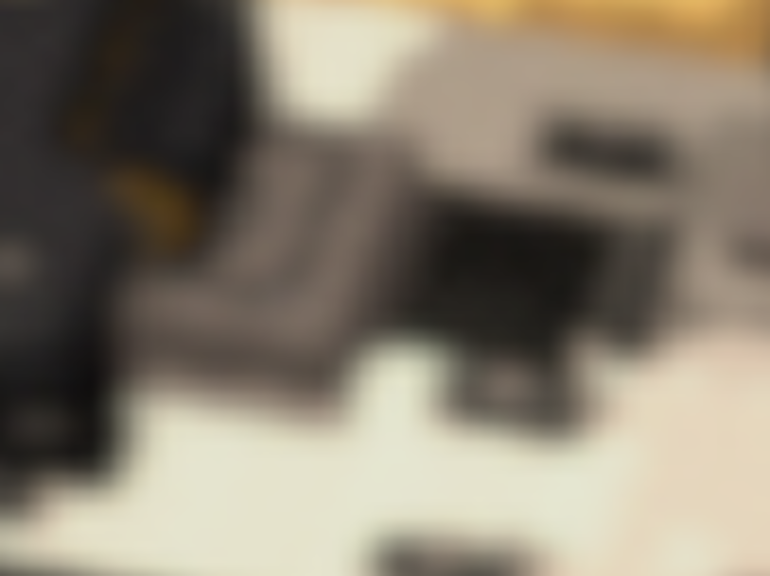

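View pics/cmpb.png

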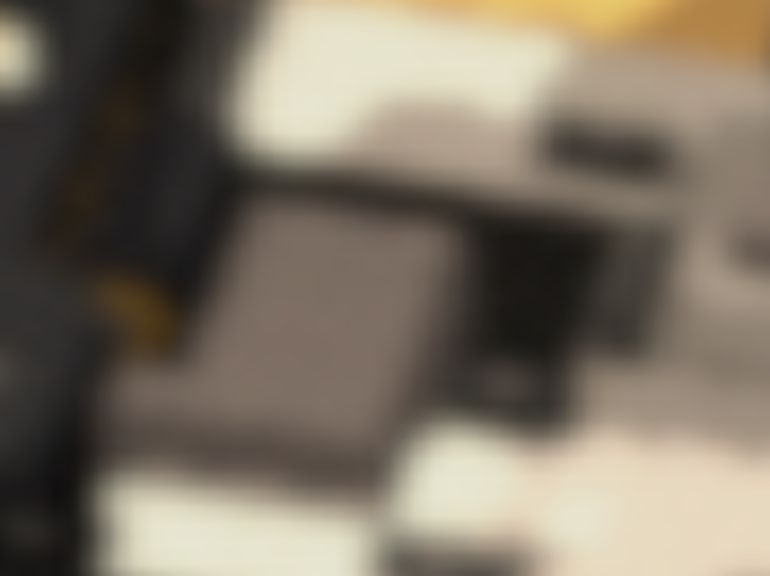

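```bash
python3 - <<'E'
from h import *
s=cam("side");a=np.radians(9.65);u=np.array([np.cos(a),np.sin(a),0]);v=np.array([-np.sin(a),np.cos(a),0])
C=np.array([675.2,11.2,0]);Ta=np.array([674.1,10.6,116.3]);Tb=np.array([679.4,10.1,91.0])
N=np.array([673.7,10.6,0])
la=(Ta-N)@u
Pa=C+u*(la-42)+v*((Ta-C)@v+20)+[0,0,114]
for e in(-4,-2,0,2,4):
    Pb=C+u*(e-42)+v*((Tb-C)@v+20)+[0,0,88.5]
    print(e,w2px(s,Pb)-w2px(s,Pa))
E
```

```text
-4 [2.89725768 6.61261071]
-2 [2.04447673 6.45191709]
0 [1.19207623 6.29129515]
2 [0.34005591 6.13074486]
4 [-0.51158448  5.97026616]
```

Request:
{"method": "jog_arm", "body": {
  "moves": "0.75 -0.001 0.001 0.02 0 0 0;0.75 -0.002 0.001 0.04 0 0 0;0.75 -0.002 0.001 0.055 0 0 0;0.75 -0.002 0.001 0.063 0 0 0;0.75 -0.002 0.001 0.063 0 0 0;0.75 -0.002 0.001 0.063 0 0 0;0.75 -0.002 0.001 0.063 0 0 0;0.75 -0.002 0.001 0.063 0 0 0"
}}

```text
time: 40.0
tcp_pos: [681.9, 12.8, 29.0]
eef_rot: [[-0.986, -0.17, 0.002], [-0.17, 0.986, 0.0], [-0.002, 0.0, -1.0]]
wrist_force: [-0.4, -0.3, -0.9]
width: 39.7
```

```bash
python3 go.py 680.8 12 15 99.7; python3 - <<'E'
from h import *
c=cam("side");crop(c,"s19.png",190,200,270,265,9)
E
```

```text
t 40.0 tcp [681.9  12.8  29. ] yaw 99.8 F [-0.4 -0.3 -0.9] w 39.7 j6 [ 15.  37.  -3.   0. -49. -95.]
shift [ 0.0012 -0.0006  0.014 ] rot [0.   0.11 0.06] |d|mm 14
```

View pics/s19.png

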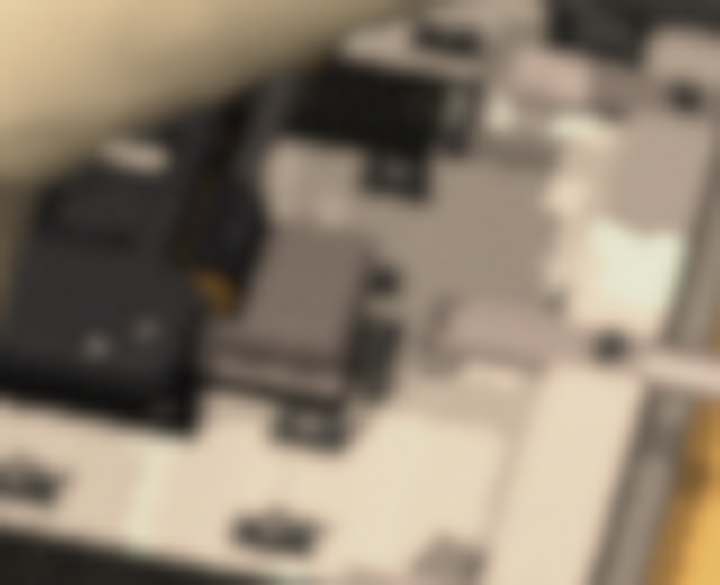

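```bash
python3 - <<'E'
from h import *
s=cam("side");a=np.radians(9.65);u=np.array([np.cos(a),np.sin(a),0]);v=np.array([-np.sin(a),np.cos(a),0])
C=np.array([675.2,11.2,0])
f=lambda x,y,z:((w2px(s,C+u*(x-45)+v*y+[0,0,z])-[190,200]+.5)*9-.5).round(0)
print("lid corner",[f(3+e,20,26.4) for e in(-4,-2,0,2,4)])
print("loc (0,31,20)",f(0,31,20),"(20,31,20)",f(20,31,20),"(0,31,12)",f(0,31,12),(f(20,31,12)))
print("other nest3 loc inner side (-) (0,85-31,20)",f(0,54,20),f(20,54,20), "bot",f(0,62,12),"nest1 loc",f(0,-54,20),f(20,-54,20),f(0,-62,20))
E
python3 - <<'E'
import cv2
im=cv2.imread("pics/s19.png");cv2.imwrite("pics/s19b.png",cv2.resize(im[220:580,150:500],None,fx=2,fy=2))
E
```

```text
lid corner [array([352., 397.]), array([344., 395.]), array([337., 394.]), array([330., 393.]), array([322., 391.])]
loc (0,31,20) [338. 444.] (20,31,20) [265. 430.] (0,31,12) [340. 461.] [267. 446.]
other nest3 loc inner side (-) (0,85-31,20) [313. 516.] [239. 502.] bot [307. 559.] nest1 loc [425. 190.] [354. 177.] [432. 167.]
```

View pics/s19b.png

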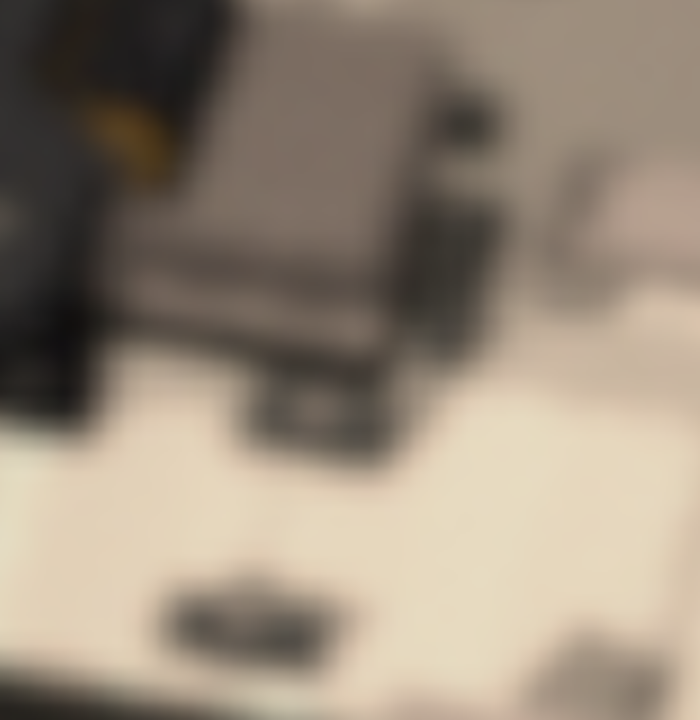

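```bash
python3 go.py 682.2 12.5 20 99.65
```

```text
t 40.1 tcp [681.6  12.8  28.7] yaw 99.8 F [ 0.8  0.2 -1.3] w 39.9 j6 [ 15.  37.  -3.   0. -49. -95.]
shift [-0.0005 -0.0004  0.0087] rot [0.   0.07 0.11] |d|mm 9
```

Request:
{"method": "jog_arm", "body": {
  "moves": "0.75 -0.0005 -0.0004 0.003 0 0 0.1;0.75 -0.0005 -0.0004 0.006 0 0 0.1;0.75 -0.0005 -0.0004 0.009 0 0 0.1;0.75 -0.0005 -0.0004 0.009 0 0 0.1"
}}

```text
time: 40.5
tcp_pos: [681.3, 12.3, 18.0]
eef_rot: [[-0.986, -0.168, -0.002], [-0.168, 0.986, -0.0], [0.002, 0.0, -1.0]]
wrist_force: [0.5, -0.5, -1.0]
width: 39.7
```

Request:
{"method": "jog_arm", "body": {
  "moves": "0.75 0 0 0.001 0 0 0;0.75 0 0 0.002 0 0 0;0.75 0 0 0.002 0 0 0"
}}

```text
time: 40.8
tcp_pos: [681.8, 12.3, 16.8]
eef_rot: [[-0.986, -0.168, -0.0], [-0.168, 0.986, -0.0], [0.0, 0.0, -1.0]]
wrist_force: [0.7, 0.8, -0.7]
width: 39.9
```

Request:
{"method": "jog_arm", "body": {
  "moves": "0.75 0 0 0.001 0 0 0;0.75 0 0 0.0025 0 0 0;0.75 0 0 0.0025 0 0 0;0.75 0 0 0.0025 0 0 0"
}}

```text
time: 41.2
tcp_pos: [681.8, 12.4, 14.4]
eef_rot: [[-0.986, -0.168, -0.0], [-0.168, 0.986, -0.0], [0.0, -0.0, -1.0]]
wrist_force: [-0.4, -0.8, 0.6]
width: 39.7
```

Request:
{"method": "jog_arm", "body": {
  "moves": "0.75 -0.001 0 0 0 0 0;0.75 -0.002 0 0 0 0 0;0.75 -0.003 0 0 0 0 0;0.75 -0.003 0 0 0 0 0"
}}

```text
time: 41.6
tcp_pos: [684.8, 12.8, 14.4]
eef_rot: [[-0.986, -0.168, -0.0], [-0.168, 0.986, -0.0], [0.0, 0.0, -1.0]]
wrist_force: [-0.1, 1.0, -0.7]
width: 39.9
```

Request:
{"method": "jog_arm", "body": {
  "moves": "0.75 -0.001 0 0 0 0 0;0.75 -0.002 0 0 0 0 0;0.75 -0.002 0 0 0 0 0"
}}

```text
time: 41.9
tcp_pos: [684.8, 12.8, 14.1]
eef_rot: [[-0.986, -0.167, -0.005], [-0.167, 0.986, -0.001], [0.005, 0.0, -1.0]]
wrist_force: [-4.8, -0.8, 1.6]
width: 39.8
```

Request:
{"method": "jog_arm", "body": {
  "moves": "0.75 0.003 0 0 0 0 0;0.75 0.0045 0 0 0 0 0;0.75 0.0045 0 0 0 0 0;0.35 0.0045 0 0 0 0 0;0.35 0.0045 0 0 0 0 0;0.35 0.0045 0 0 0 0 0;0.35 0.0045 0 0 0 0 0;0.35 0.0045 0 -0.02 0 0 0;0.35 0.0045 0 -0.05 0 0 0;0.35 0.0045 0 -0.09 0 0 0;0.35 0.0045 0 -0.11 0 0 0;0.35 0.0045 0 -0.11 0 0 0"
}}

```text
time: 43.1
tcp_pos: [684.8, 12.7, 129.1]
eef_rot: [[-0.986, -0.168, 0.009], [-0.168, 0.986, 0.001], [-0.009, -0.0, -1.0]]
wrist_force: [0.9, 0.3, 0.5]
width: 56.6
```

```bash
python3 go.py 503 -333.1 110 161.4; python3 - <<'E'
from h import *
c=cam("side");crop(c,"s20.png",165,155,295,300,5)
c=cam("top");crop(c,"t20.png",310,170,450,290,5)
E
```

```text
t 43.1 tcp [684.8  12.7 129.1] yaw 99.7 F [0.9 0.3 0.5] w 56.6 j6 [ 15.  32.   2.   0. -60. -95.]
shift [ 0.2375 -0.3103  0.0172] rot [ -0.28   0.44 -61.71] |d|mm 391
```

View pics/s20.png

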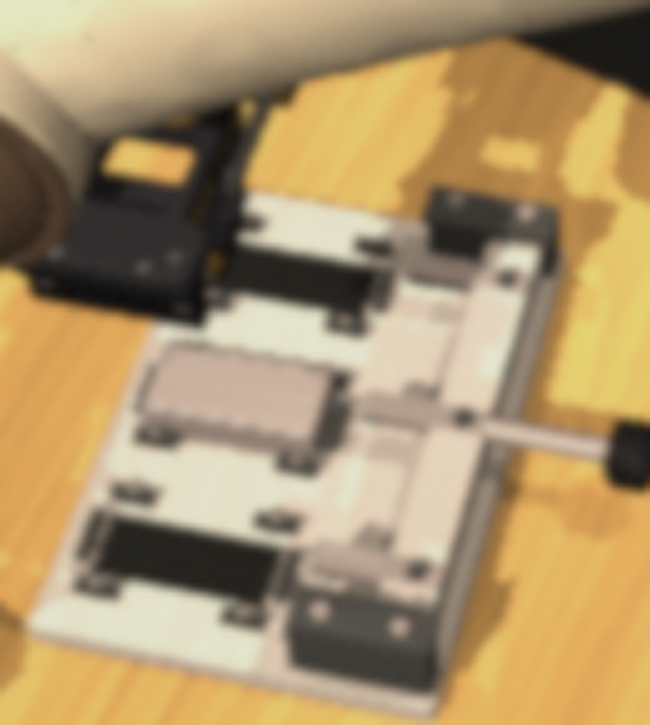

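View pics/t20.png

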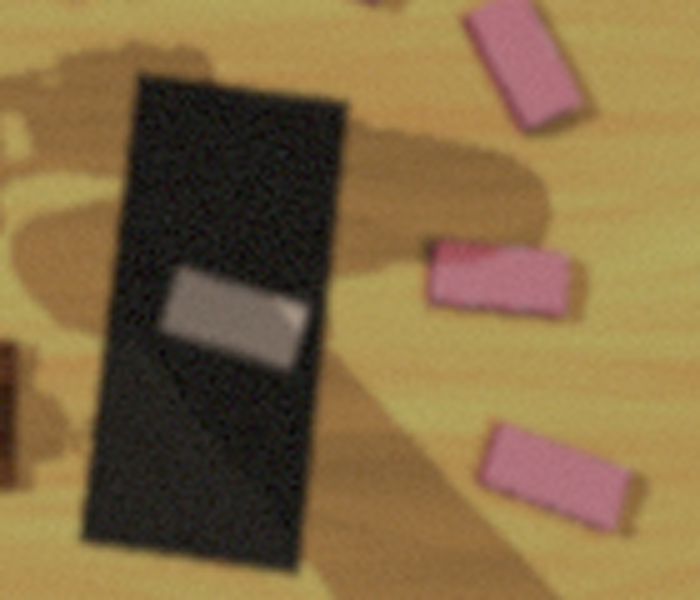

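Request:
{"method": "jog_arm", "body": {
  "moves": "0.3 0.022 -0.028 0 0 0 -6;0.3 0.044 -0.056 0 0 0 -12;0.3 0.066 -0.084 0 0 0 -18;0.3 0.088 -0.112 0 0 0 -24;0.3 0.11 -0.14 0 0 0 -30;0.3 0.132 -0.17 0 0 0 -36;0.3 0.154 -0.2 0 0 0 -42;0.3 0.176 -0.23 0 0 0 -48;0.3 0.198 -0.26 0 0 0 -54;0.3 0.22 -0.29 0 0 0 -60;0.3 0.2375 -0.3103 0.005 0 0 -61.8;0.3 0.2375 -0.3103 0.005 0 0 -61.8"
}}

```text
time: 44.4
tcp_pos: [496.9, -335.0, 116.7]
eef_rot: [[-0.322, -0.947, -0.005], [-0.947, 0.322, 0.002], [-0.0, 0.006, -1.0]]
wrist_force: [-0.5, 1.0, -0.7]
width: 60.6
```

Request:
{"method": "jog_arm", "body": {
  "moves": "0.3 0 0 0 0 0 0;0.3 0 0 0 0 0 0;0.3 0 0 0 0 0 0;0.3 0 0 0 0 0 0"
}}

```text
time: 44.8
tcp_pos: [500.8, -332.5, 119.4]
eef_rot: [[-0.317, -0.948, 0.0], [-0.948, 0.317, 0.0], [-0.0, -0.0, -1.0]]
wrist_force: [0.0, 0.6, -0.4]
width: 61.0
```

```bash
python3 go.py 503 -333.1 5.5 161.5; python3 - <<'E'
from h import *
c=cam("side");crop(c,"s21.png",230,60,395,205,5)
E
```

```text
t 44.8 tcp [ 500.8 -332.5  119.4] yaw 161.5 F [ 0.   0.6 -0.4] w 61.0 j6 [-18.  25. -11.  -0. -54.  -0.]
shift [-1.000e-04 -2.300e-03  1.139e-01] rot [-0.    0.    0.03] |d|mm 114
```

View pics/s21.png

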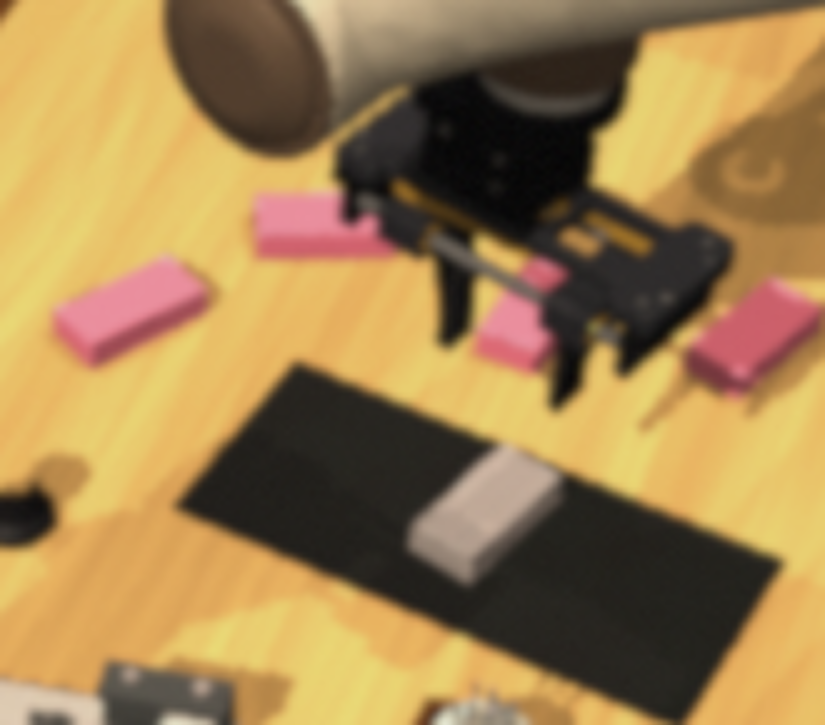

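Aligned. Descend.

Request:
{"method": "jog_arm", "body": {
  "moves": "0.3 0 -0.0023 0.03 0 0 0;0.3 0 -0.0023 0.06 0 0 0;0.3 0 -0.0023 0.085 0 0 0;0.3 0 -0.0023 0.1 0 0 0;0.3 0 -0.0023 0.11 0 0 0;0.3 0 -0.0023 0.1135 0 0 0;0.3 0 -0.0023 0.1135 0 0 0;0.3 0 -0.0023 0.1135 0 0 0"
}}

```text
time: 45.65
tcp_pos: [503.2, -334.2, 6.9]
eef_rot: [[-0.318, -0.948, 0.002], [-0.948, 0.318, -0.001], [0.0, -0.002, -1.0]]
wrist_force: [-0.2, 0.0, 0.1]
width: 60.9
```

```bash
python3 go.py 503 -333.1 5.5 161.5
```

```text
t 45.65 tcp [ 503.2 -334.2    6.9] yaw 161.5 F [-0.2  0.   0.1] w 60.9 j6 [-18.  33. -16.   0. -40.  -0.]
shift [-0.001   0.0005  0.0014] rot [-0.11 -0.01 -0.03] |d|mm 2
```

Request:
{"method": "jog_arm", "body": {
  "moves": "0.3 -0.0005 0 0.0005 0 0 0;0.3 -0.0005 0 0.0005 0 0 0;0.75 -0.0005 0 0.0005 0 0 0;0.75 -0.0005 0 0.0005 0 0 0;0.75 -0.0005 0 0.0005 0 0 0;0.75 -0.0005 0 0.0005 0 0 0;0.75 -0.0005 0 0.0005 0 0 0;0.75 -0.0005 0 0.0005 0 0 0"
}}

```text
time: 46.45
tcp_pos: [502.5, -333.5, 5.5]
eef_rot: [[-0.318, -0.948, -0.0], [-0.948, 0.318, 0.0], [0.0, 0.0, -1.0]]
wrist_force: [0.0, 0.0, 1.2]
width: 39.9
```

Request:
{"method": "jog_arm", "body": {
  "moves": "0.75 0 0 -0.01 0 0 0;0.75 0 0 -0.04 0 0 0;0.75 0 0 -0.08 0 0 0;0.75 0 0 -0.1 0 0 0;0.75 0 0 -0.1 0 0 0;0.75 0 0 -0.1 0 0 0;0.75 0 0 -0.1 0 0 0"
}}

```text
time: 47.15
tcp_pos: [501.4, -333.0, 103.9]
eef_rot: [[-0.319, -0.948, -0.003], [-0.948, 0.319, 0.002], [-0.001, 0.003, -1.0]]
wrist_force: [-1.1, 0.5, -0.5]
width: 39.8
```

```bash
python3 go.py 692.3 -72 90 99.65; python3 - <<'E'
from h import *
c=cam("side");crop(c,"s22.png",230,60,395,205,5)
E
python3 go.py 692.3 -72 90 99.65
```

```text
t 47.15 tcp [ 501.4 -333.   103.9] yaw 161.4 F [-1.1  0.5 -0.5] w 39.8 j6 [-18.  26. -12.  -0. -52.  -0.]
shift [-0.3082 -0.0978  0.0138] rot [ 0.18 -0.07 61.78] |d|mm 324
t 47.2 tcp [ 501.5 -333.1  103.8] yaw 161.4 F [-0.4 -0.1 -0.8] w 39.7 j6 [-18.  26. -12.  -0. -52.  -0.]
shift [-0.3082 -0.0978  0.0135] rot [ 0.18 -0.09 61.79] |d|mm 324
```

View pics/s22.png

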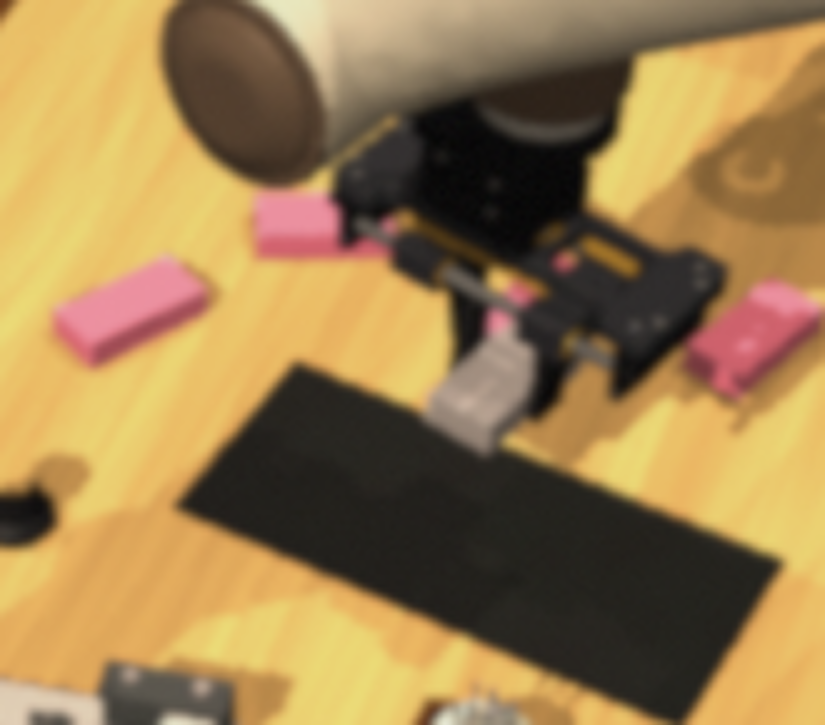

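Held squarely. Carry to nest 1.

Request:
{"method": "jog_arm", "body": {
  "moves": "0.75 -0.026 -0.008 0 0 0 5;0.75 -0.054 -0.017 0 0 0 11;0.75 -0.082 -0.026 0 0 0 17;0.75 -0.11 -0.035 0 0 0 23;0.75 -0.14 -0.044 0 0 0 29;0.75 -0.17 -0.053 0 0 0 35;0.75 -0.2 -0.063 0 0 0 41;0.75 -0.23 -0.073 0 0 0 47;0.75 -0.26 -0.083 0 0 0 53;0.75 -0.29 -0.093 0 0 0 59;0.75 -0.3082 -0.0978 0.01 0 0 61.8;0.75 -0.3082 -0.0978 0.01 0 0 61.8"
}}

```text
time: 48.4
tcp_pos: [693.0, -70.0, 91.7]
eef_rot: [[-0.985, -0.17, -0.005], [-0.17, 0.985, 0.0], [0.005, 0.001, -1.0]]
wrist_force: [-0.2, 0.5, -1.5]
width: 39.5
```

Request:
{"method": "jog_arm", "body": {
  "moves": "0.75 0 0 0 0 0 0;0.75 0 0 0 0 0 0;0.75 0 0 0 0 0 0;0.75 0 0 0 0 0 0"
}}

```text
time: 48.8
tcp_pos: [693.1, -73.3, 95.8]
eef_rot: [[-0.986, -0.167, 0.0], [-0.167, 0.986, 0.0], [-0.0, -0.0, -1.0]]
wrist_force: [0.9, 0.3, -0.9]
width: 39.8
```

```bash
python3 go.py 692.3 -72 28 99.65
```

```text
t 48.8 tcp [693.1 -73.3  95.8] yaw 99.6 F [ 0.9  0.3 -0.9] w 39.8 j6 [  7.  35.   3.   0. -58. -88.]
shift [0.0006 0.0014 0.0678] rot [-0.    0.02 -0.05] |d|mm 68
```

Request:
{"method": "jog_arm", "body": {
  "moves": "0.75 0.0006 0.0014 0.02 0 0 0;0.75 0.0006 0.0014 0.04 0 0 0;0.75 0.0006 0.0014 0.055 0 0 0;0.75 0.0006 0.0014 0.064 0 0 0;0.75 0.0006 0.0014 0.067 0 0 0;0.75 0.0006 0.0014 0.067 0 0 0;0.75 0.0006 0.0014 0.067 0 0 0;0.75 0.0006 0.0014 0.067 0 0 0"
}}

```text
time: 49.6
tcp_pos: [693.2, -71.2, 29.5]
eef_rot: [[-0.986, -0.168, 0.002], [-0.168, 0.986, 0.0], [-0.002, -0.0, -1.0]]
wrist_force: [0.2, -0.5, -0.8]
width: 39.6
```

```bash
python3 - <<'E'
from h import *
c=cam("side");crop(c,"s23.png",190,180,270,245,9)
E
python3 go.py 692.3 -72 20 99.65
```

```text
t 49.65 tcp [693.  -71.1  29.4] yaw 99.7 F [-0.2 -0.3 -0.9] w 39.7 j6 [  7.  38.  -1.   0. -51. -88.]
shift [ 0.0009 -0.0007  0.0094] rot [-0.01  0.09  0.01] |d|mm 9
```

View pics/s23.png

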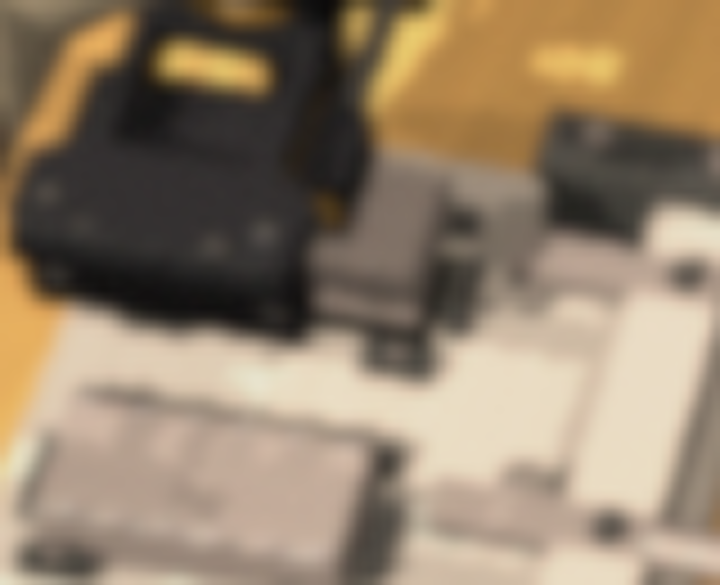

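Request:
{"method": "jog_arm", "body": {
  "moves": "0.75 0.001 -0.0007 0.003 0 0 0;0.75 0.001 -0.0007 0.006 0 0 0;0.75 0.001 -0.0007 0.009 0 0 0;0.75 0.001 -0.0007 0.009 0 0 0"
}}

```text
time: 50.05
tcp_pos: [691.1, -72.1, 18.6]
eef_rot: [[-0.986, -0.168, -0.001], [-0.168, 0.986, 0.0], [0.001, 0.0, -1.0]]
wrist_force: [0.6, -0.5, -0.8]
width: 39.7
```

Request:
{"method": "jog_arm", "body": {
  "moves": "0.75 0 0 0.001 0 0 0;0.75 0 0 0.002 0 0 0;0.75 0 0 0.002 0 0 0"
}}

```text
time: 50.35
tcp_pos: [691.6, -72.0, 17.3]
eef_rot: [[-0.986, -0.168, -0.0], [-0.168, 0.986, 0.0], [0.0, 0.0, -1.0]]
wrist_force: [-0.3, 0.0, -1.0]
width: 39.3
```

Request:
{"method": "jog_arm", "body": {
  "moves": "0.75 0 0 0.0015 0 0 0;0.75 0 0 0.003 0 0 0;0.75 0 0 0.003 0 0 0;0.75 0 0 0.003 0 0 0"
}}

```text
time: 50.75
tcp_pos: [691.8, -72.0, 14.5]
eef_rot: [[-0.986, -0.168, 0.0], [-0.168, 0.986, 0.0], [-0.0, -0.0, -1.0]]
wrist_force: [0.5, -0.5, -0.1]
width: 39.9
```

Request:
{"method": "jog_arm", "body": {
  "moves": "0.35 0 0 0 0 0 0;0.35 0 0 0 0 0 0;0.35 0 0 0 0 0 0;0.35 0 0 0 0 0 0;0.35 0 0 -0.02 0 0 0;0.35 0 0 -0.05 0 0 0;0.35 0 0 -0.09 0 0 0;0.35 0 0 -0.12 0 0 0;0.35 0 0 -0.12 0 0 0;0.35 0 0 -0.12 0 0 0"
}}

```text
time: 51.75
tcp_pos: [691.8, -71.9, 135.4]
eef_rot: [[-0.986, -0.167, 0.002], [-0.167, 0.986, 0.001], [-0.002, 0.0, -1.0]]
wrist_force: [0.2, 0.1, -0.4]
width: 56.5
```

```bash
python3 - <<'E'
from h import *
c=cam("side");crop(c,"s24.png",165,175,295,300,5)
E
python3 go.py 486.4 -20.2 110 99.65
```

```text
t 51.8 tcp [691.1 -71.9 133.9] yaw 99.6 F [-0.4 -0.9 -0.8] w 56.7 j6 [  7.  32.   5.  -0. -62. -88.]
shift [0.1931 0.0852 0.0241] rot [ 0.04 -0.05 -0.02] |d|mm 212
```

View pics/s24.png

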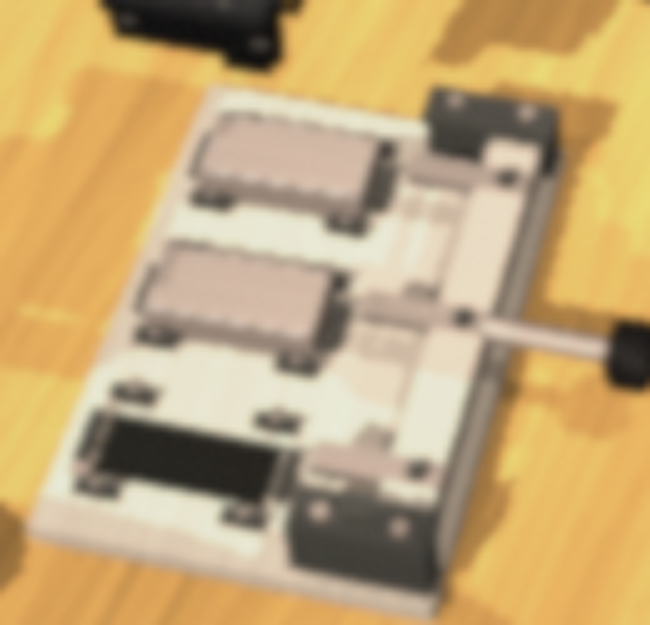

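Request:
{"method": "jog_arm", "body": {
  "moves": "0.35 0.03 0.013 0 0 0 0;0.35 0.07 0.03 0 0 0 0;0.35 0.11 0.048 0 0 0 0;0.35 0.15 0.066 0 0 0 0;0.35 0.18 0.08 0.01 0 0 0;0.35 0.1931 0.0852 0.02 0 0 0;0.35 0.1931 0.0852 0.02 0 0 0;0.35 0.1931 0.0852 0.02 0 0 0;0.35 0.1931 0.0852 0.02 0 0 0"
}}

```text
time: 52.7
tcp_pos: [488.4, -20.4, 114.5]
eef_rot: [[-0.986, -0.168, 0.001], [-0.168, 0.986, -0.0], [-0.001, -0.0, -1.0]]
wrist_force: [0.3, -0.4, -0.2]
width: 56.5
```

```bash
python3 go.py 486.4 -20.2 24 99.65
```

```text
t 52.7 tcp [488.4 -20.4 114.5] yaw 99.6 F [ 0.3 -0.4 -0.2] w 56.5 j6 [ 17.  15. -27.   0. -48. -97.]
shift [0.002  0.0006 0.0905] rot [-0.02  0.04 -0.  ] |d|mm 91
```

Request:
{"method": "jog_arm", "body": {
  "moves": "0.35 0.002 0.0006 0.03 0 0 0;0.35 0.002 0.0006 0.055 0 0 0;0.35 0.002 0.0006 0.075 0 0 0;0.35 0.002 0.0006 0.086 0 0 0;0.35 0.002 0.0006 0.0905 0 0 0;0.35 0.002 0.0006 0.0905 0 0 0;0.75 0.002 0.0006 0.0905 0 0 0;0.75 0.002 0.0006 0.0905 0 0 0;0.75 0.002 0.0006 0.0905 0 0 0;0.75 0.002 0.0006 0.0905 0 0 0;0.75 0.002 0.0006 0.0905 0 0 0;0.75 0.002 0.0006 0.0905 0 0 0"
}}

```text
time: 53.9
tcp_pos: [485.3, -20.3, 24.5]
eef_rot: [[-0.986, -0.168, 0.001], [-0.168, 0.986, -0.0], [-0.001, -0.0, -1.0]]
wrist_force: [0.2, -2.8, 4.3]
width: 33.0
```

Request:
{"method": "jog_arm", "body": {
  "moves": "0.75 -0.003 0 0 0 0 0;0.75 -0.006 0 0 0 0 0;0.75 -0.009 0 0 0 0 0;0.75 -0.012 0 0 0 0 0;0.75 -0.015 0 0 0 0 0;0.75 -0.018 0 0 0 0 0;0.75 -0.021 0 0 0 0 0;0.75 -0.024 0 0 0 0 0;0.75 -0.028 0 0 0 0 0;0.75 -0.031 0 0 0 0 0;0.75 -0.034 0 0 0 0 0;0.75 -0.034 0 0 0 0 0"
}}

```text
time: 55.1
tcp_pos: [517.4, -14.9, 23.9]
eef_rot: [[-0.986, -0.167, -0.004], [-0.167, 0.986, -0.001], [0.004, -0.0, -1.0]]
wrist_force: [-3.6, -4.8, 7.2]
width: 32.8
```

Request:
{"method": "jog_arm", "body": {
  "moves": "0.75 -0.001 0 0 0 0 0;0.75 -0.001 0 0 0 0 0"
}}

```text
time: 55.3
tcp_pos: [517.3, -15.0, 23.9]
eef_rot: [[-0.986, -0.167, -0.005], [-0.167, 0.986, -0.001], [0.005, -0.0, -1.0]]
wrist_force: [-5.1, -3.2, 8.4]
width: 32.8
```

Request:
{"method": "jog_arm", "body": {
  "moves": "0.75 0.002 0 0 0 0 0;0.35 0.002 0 0 0 0 0;0.35 0.002 0 0 0 0 0;0.35 0.002 0 0 0 0 0;0.35 0.002 0 0 0 0 0;0.35 0.002 0 -0.03 0 0 0;0.35 0.002 0 -0.07 0 0 0;0.35 0.002 0 -0.11 0 0 0;0.35 0.02 -0.03 -0.15 0 0 0;0.35 0.05 -0.07 -0.18 0 0 0;0.35 0.07 -0.11 -0.18 0 0 0;0.35 0.08 -0.15 -0.18 0 0 0"
}}

```text
time: 56.5
tcp_pos: [465.2, -176.6, 206.0]
eef_rot: [[-0.986, -0.169, 0.004], [-0.169, 0.986, 0.0], [-0.004, -0.001, -1.0]]
wrist_force: [1.5, 0.4, -0.1]
width: 56.6
```

Request:
{"method": "jog_arm", "body": {
  "moves": "0.35 0.01 -0.04 0 0 0 0;0.35 0.02 -0.08 0 0 0 0;0.35 0.03 -0.12 0 0 0 0;0.35 0.03 -0.16 0 0 0 0;0.35 0.03 -0.2 0 0 0 0;0.35 0.03 -0.24 0 0 0 0;0.35 0.03 -0.28 0 0 0 0;0.35 0.03 -0.28 0 0 0 0;0.35 0.03 -0.28 0 0 0 0"
}}

```text
time: 57.4
tcp_pos: [482.8, -457.0, 202.6]
eef_rot: [[-0.986, -0.166, -0.001], [-0.166, 0.986, 0.001], [0.001, 0.002, -1.0]]
wrist_force: [-1.2, 0.2, 0.0]
width: 56.6
```

```bash
python3 - <<'E'
from h import *
print(manip.sense()["tcp_pos"],manip.sense()["time"])
c=cam("side");crop(c,"s25.png",165,175,295,300,5);cv2.imwrite("pics/s25f.png",c["pixels"][:,:,::-1])
c=cam("top");crop(c,"t25.png",110,140,330,290,3.6)
E
```

```text
[ 482.7628485  -456.98263168  202.5947468 ] 57.4
```

View pics/s25.png

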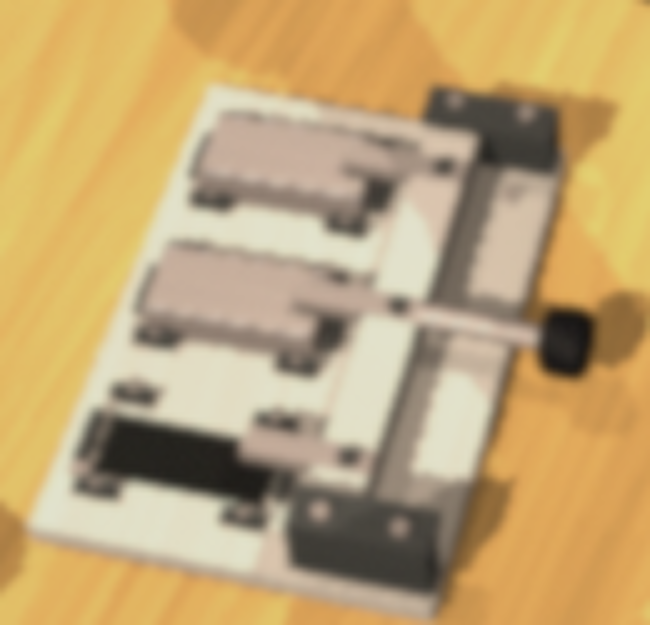

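View pics/s25f.png

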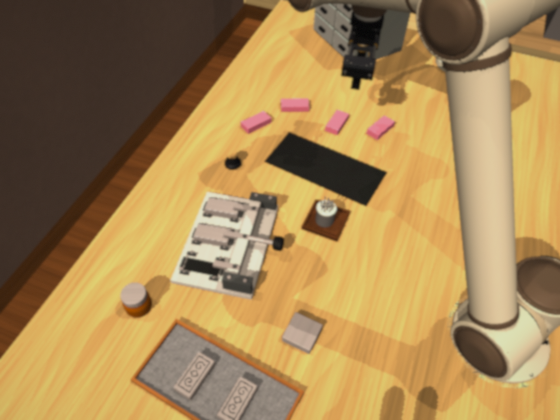

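View pics/t25.png

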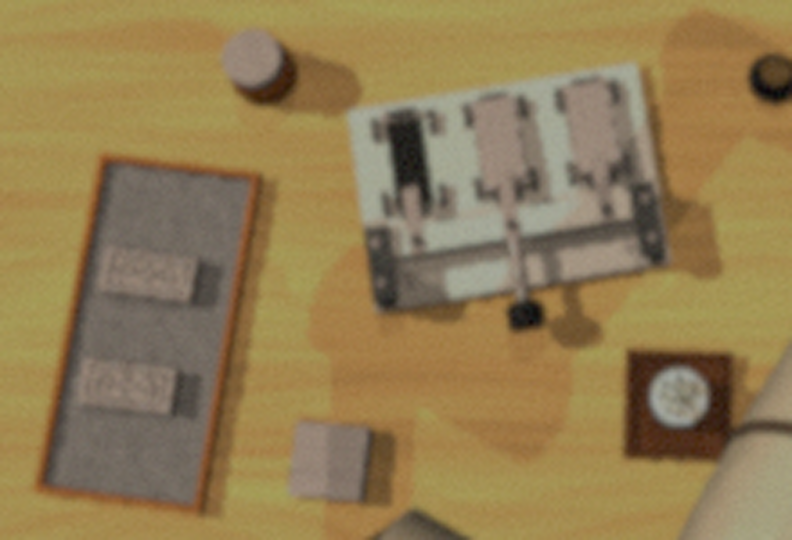

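```bash
python3 - <<'E'
import cv2
im=cv2.imread("pics/s25f.png");cv2.imwrite("pics/s25t.png",cv2.resize(im[310:420,120:310],None,fx=4,fy=4,interpolation=2))
E
```

```text
(no output)
```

View pics/s25t.png

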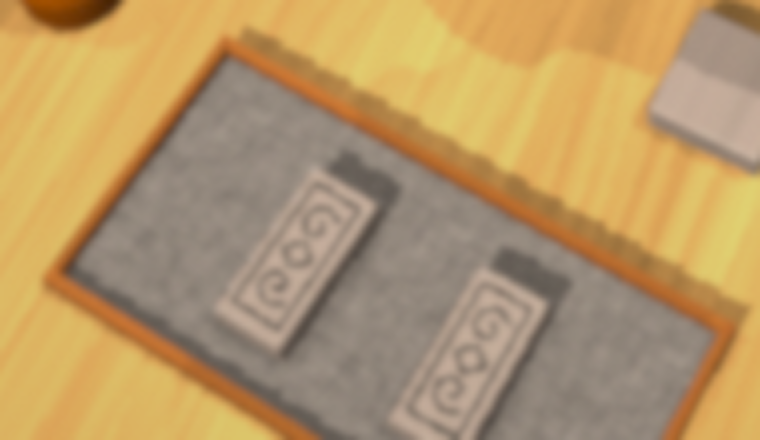

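Both engraved lids lie flat inside the tray, and everything else checks out, so I'm handing in.

```bash
python3 -c "
from station import manip
print(manip.job_done())"
```

```text
the job is handed in; nothing more can be done
None
```

The changeover is complete and handed in at about 57 s of the 210 s allowed. I followed the order you gave:

- **Bur cup:** I moved it first. It stands upright in the small square tray.
- **Clamp:** I pulled the knob fully out, measuring 32 mm of travel. After the lids were changed I pushed it home against its stop, measuring 32.5 mm.
- **Engraved lids:** Two were present, in nests 2 and 3. Both now lie flat, rim down, side by side in the long lined tray.
- **Plain lids:** Two were present. One is in nest 2 and the other in nest 1, both lowered to the nest floor with no jamming force. Nest 3 is empty because there was no third plain lid.

**Final pictures:** The clamp fingers lie over both plain lids. The jar, loupe, steel block and pink look-alikes appear in their original places, and the robot is clear of everything.

**What disagreed:**
- The two cameras differed by about 5 mm, more than the stated 2 mm. I found the nest 2 position by touch instead, and worked out nest 1 from it.
- One plain lid was knocked a few centimetres partway off the mat during the run. I measured its new position before picking it up.
- I saw no slip in the grip.

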